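# Unlock the spray turntable and turn it to the next flag

## Robot

A 6-joint arm with a two-finger parallel gripper is mounted at the origin on the work surface. World frame = base frame: x ahead of the robot, y to its left, z up, the work surface at z = 0. Lengths are in m, angles in rad, forces in N, time in s.
With the tool pointing down it reaches from about 0.325 to 0.75 m from the base axis. Payload 7.6 kg.
Tool frame: the origin (TCP) lies midway between the tips of the shut fingers; the grasp point (between the pads) lies 19 mm behind it (bot.hold_point_z is the z of the grasp point in the tool frame, in m); z points along the fingers, y is the direction in which the jaws open and shut (so a half turn about z gives the same grasp; the last joint's range is limited). The gripper opens to 85 mm and grips with 20 to 120 N. Pads are 22 mm wide; open, the fingers measure 114 mm over their backs; the gripper's body (76 mm by 85 mm) begins 54 mm behind the grasp point. The pads swing forward as they close: fully open they stand 13 mm farther back than shut.
Start: joints at [1.18, 0.052, 1.401, -0, 1.689, -0.07], TCP at [0.166, 0.498, 0.21] pointing down, gripper open.
Joint ranges: [-2.9, 2.9], [-0.91, 2.17], [0.12, 2.37], [-1.06, 4.2], [0.26, 2.73], [-2.93, 2.93]. Speed limits (rad/s): [2.57, 2.57, 3.01, 3.14, 3.14, 3.14].

## Interface

Orientations are given as a unit quaternion [x, y, z, w].
In Python, from bench import status, optics, workorder, bot gives the robot as it stands.
- The arm moves only by the shell command python3 -m jog 'ROWS' [OPENING] [FORCE]. ROWS is JSON, a list of rows, each an object with "xyz": the shift along the tool's x, y, z each as a share of 0.025 m, from -1 to 1, a list of three; "turn": the turn, a rotation vector about the tool's x, y, z each as a share of 5 degrees, from -1 to 1, a list of three. In form: [{"xyz": [tx, ty, tz], "turn": [wx, wy, wz]}, ...]. A call has 1 to 5 rows; each row shifts and turns the pose as measured when the row begins, along the tool's axes as they then stand; what a row does not reach is not made up. A row lasts 1/12 s, in which the tool goes at most 41.7 mm and 7.16 degrees, less where a joint would pass 70% of its speed; a pose out of reach is approached as far as the arm can. A call with a number of a shift or a turn outside -1 to 1 is refused whole. A call with a gripper value outside its range is refused whole. OPENING is the opening, from -1 (shut) to 1 (fully open), set as the call begins (- or left out, the last holds). The fingers move at their own pace and stop on an object; FORCE is the grip in N (left out, the last holds). Time passes only in rows, so rows that do not move let the fingers close. It gives the time, the measured TCP pose, the force and the opening at its end, in the units of the state.
- status.observe(): the state, without advancing time (a new reading comes with each control period).
- optics.capture(name): name is "scene" or "top" or "wrist"; returns (picture, depth): 480x640x3 uint8, red, green, blue; 480x640 float32, m along the optical axis (not along the pixel's ray), 0 where there is no reading.
- optics.get_calibration(name): a dict with "intrinsics" (3x3 intrinsics, pixels), "R" (3x3) and "t" (3): a world point X has camera coordinates R X + t. Camera axes: x right, y down, z forward; pixel columns grow to the right and rows downward; lengths in m; the calibration is good to about 2 mm. A picture is of the moment at which its call begins: read the wrist's pose just before it. get_calibration takes no time and is no camera call; for the wrist camera it gives the pose at the moment of the call.
- workorder.sign_off(): hands the job in, once; it reports no verdict.
The state is a dict: "t": time; "q": joint angles; "qvel": joint speeds; "joint_efforts": joint torques, N m; "eef_pos": TCP position; "tcp_rot": TCP orientation; "ft_force": force on the tool from outside, world axes, zero at the start; "torque": the same for the moment, N m; "grip_width": finger opening in m.
Only numpy, scipy, OpenCV 4.12 (cv2) and the standard library are available. Lean on these libraries where they do the work, as an engineer would, in place of code of your own. Each camera call takes 0.05 s, during which the arm holds its last target.

## Task

Unlock the spray turntable: pull its red spring-plunger knob out, twist it clockwise and let it settle into its rest notch, so that it stays retracted when you let go. Then swing the black turning post on the platter round until it stands squarely in front of the orange-headed flag, and leave it there with the plunger still parked. Don't touch the freshly sprayed lilac shade, and leave the other things on the bench where they are.

Things in the scene. Friction and masses are not known exactly. Their poses are not given: they have to be found in the camera images.
- turntable: Fixed aluminium box 370 x 370 mm, top 55 mm above the bench. Origin on the bench under the platter's vertical turning axis, z up, x roughly away from the robot (yaw varies). On it a steel platter, radius 142 mm, top 85 mm above the bench. The plunger stands at the corner in direction (-1,-1) of this frame, on a dark bracket.
- platter (a joint): Turning of the platter, rad, 0 at the start, positive counter-clockwise seen from above, range -1.2 to 1.2. The plunger's pin locks it until pulled about 8 mm; then it turns with light friction (about 0.12 N m) and stays where left.
- turn_post (a point): Upright round black post on the platter, 16 mm diameter, 120 mm from the platter's axis, from 84 to 150 mm above the bench. Point on the post's axis, 135 mm above the bench (15 mm below its top). x points horizontally outward from the platter's axis through the post, y along the circle, z up. Turns with the platter.
- knob_grip (a point): Red bar-shaped plunger knob: 42 mm long (x), 16 mm wide (y, grip this), 24 mm high (z). Point on the plunger axis, 10 mm below the knob's outer end. z is the plunger axis, pointing outward, the way to pull: 35 degrees off vertical, leaning away from the platter. Below the knob a 10-15 mm stem; 30 mm below this point begins the 30 mm thick brass guide. Frame moves with the knob.
- plunger_pull (a joint): How far the plunger is pulled out, m: 0 fully in (locks the platter), 0.021 end stop. A spring pulls it in, 4 N at 0, 9 N at 0.021. The knob can be twisted only when pulled beyond 0.016 (its cross pin then clears the brass crown); in the rest notch it reads 0.011; resting on the crown outside the notch, 0.016.
- knob_twist (a joint): Twist of the knob about the plunger axis, rad: 0 at the start, positive clockwise as seen looking at the knob's outer end. The rest notch takes the pin between 1.04 and 1.30; 1.30 is the end stop; aim at about 1.18.
- flag_orange: The wanted mark: fixed thin steel stem with an orange ball head (20 mm), on a 22 mm round foot, 62 mm tall, standing on the turntable box just outside the platter, about 162 mm from its axis. Origin under the foot, 55 mm above the bench.
- flag_blue: The same with a blue head: another mark, not wanted now. Which flag stands on which side of the turning post changes.
- shade: Freshly sprayed lilac lamp shade fixed in the middle of the platter and turning with it, tapered, 98 mm diameter, with an 85 mm long hanging bar on top; its top is 225 mm above the bench. Must not be touched. Origin under its base on the platter's axis.
- tape_roll: Roll of masking tape, 60 mm across, 25 mm high, on the bench; bystander; leave alone. Origin at the centre of its underside.
- mix_cup: White plastic mixing cup, 60 mm high, on the bench; bystander; leave alone. Origin at the centre of its underside.
- putty_tin: Flat round steel tin, 44 mm across, 20 mm high, on the turntable box; bystander; leave alone. Origin at the centre of its underside.
- paint_can: Paint can, 90 mm across, 110 mm high, on the bench; bystander; leave alone. Origin at the centre of its underside.
- scraper: Scraper lying on the bench; bystander; leave alone. Origin at the centre of its underside.
- dust_brush: Dusting brush lying on the bench; bystander; leave alone. Origin at the centre of its underside.
- solvent_pot: Open steel pot, 80 mm across, 70 mm high, on the bench; bystander; leave alone. Origin at the centre of its underside.

How it is judged:
By the outcome, as a careful person would: the job done as asked, in the order asked, and still so for the second after the job is handed in, with the robot touching nothing.
It also fails if it takes over 56 s, if anything falls off the work surface, if the arm or the gripper's body presses on something with over 40 N, if the wrist force passes 120 N, or if a joint passes its speed limit or range.

## Working session

There is one attempt and no reset: what is moved stays moved. The work goes in short steps, Python scripts to look and compute and a shell command to move; the robot and the scene stay as the last step left them, time stands still between calls to the robot, and variables do not carry over. Pictures are saved under pics/ and viewed, and the job is handed in when it is done.

```bash
ls; mkdir -p pics; python3 - <<'E'
from bench import status, optics, workorder, bot
import cv2,numpy as np
print(status.observe()); print(bot.hold_point_z)
for n in ["scene","top"]:
    p,d=optics.capture(n); cv2.imwrite(f"pics/{n}0.png",p[:,:,::-1]); np.savez(f"pics/{n}0.npz",p=p,d=d,**optics.get_calibration(n))
    print(n,optics.get_calibration(n))
E
```

```text
pics
{'t': 0.0, 'q': array([ 1.17972320e+00,  5.28136699e-02,  1.40173260e+00,  2.23128172e-05,
        1.68859644e+00, -7.02762676e-02]), 'qvel': array([ 0.00275485, -0.00330047, -0.00214087,  0.00065177, -0.00087681,
       -0.00132593]), 'joint_efforts': array([-5.46333513e-05, -3.81670046e+01, -3.60185480e+01, -8.23468918e-05,
        6.21404484e-03, -7.59979759e-07]), 'eef_pos': array([0.16537647, 0.4979195 , 0.20898056]), 'tcp_rot': array([ 1.59710203e-01,  9.87163639e-01, -7.51967150e-04, -1.87984942e-04]), 'ft_force': array([ 0.56214001, -0.48385871,  0.44415827]), 'torque': array([ 0.00591826, -0.01006305,  0.00588817]), 'grip_width': 0.08567032278882683}
-0.0187
scene {'intrinsics': array([[557.2882901 ,   0.        , 315.04236665],
       [  0.        , 557.2882901 , 224.75822679],
       [  0.        ,   0.        ,   1.        ]]), 'R': array([[ 0.38165255,  0.92420073, -0.01394053],
       [ 0.6932332 , -0.29618427, -0.65704079],
       [-0.61136655,  0.24109726, -0.75372611]]), 't': array([-0.22602315, -0.25342585,  1.67888732])}
top {'intrinsics': array([[472.20447916,   0.        , 319.5366748 ],
       [  0.        , 472.20447916, 244.32641298],
       [  0.        ,   0.        ,   1.        ]]), 'R': array([[-2.87192831e-03, -9.99771955e-01,  2.11610413e-02],
       [-9.91438557e-01,  8.42770170e-05, -1.30574040e-01],
       [ 1.30542480e-01, -2.13548715e-02, -9.91212707e-01]]), 't': array([0.01454642, 0.51253998, 1.42424345])}
```

View pics/scene0.png

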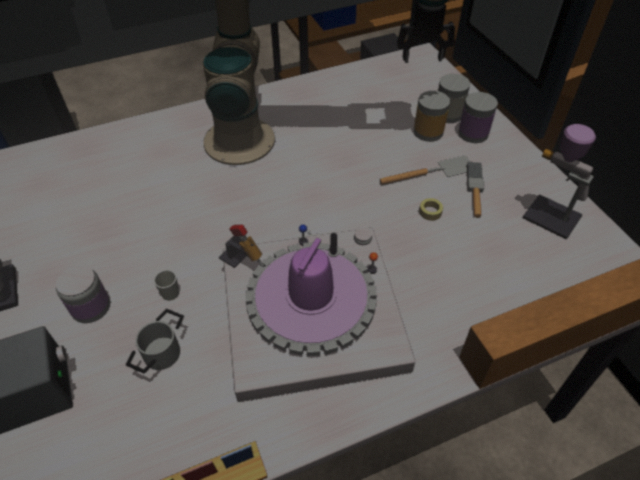

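View pics/top0.png

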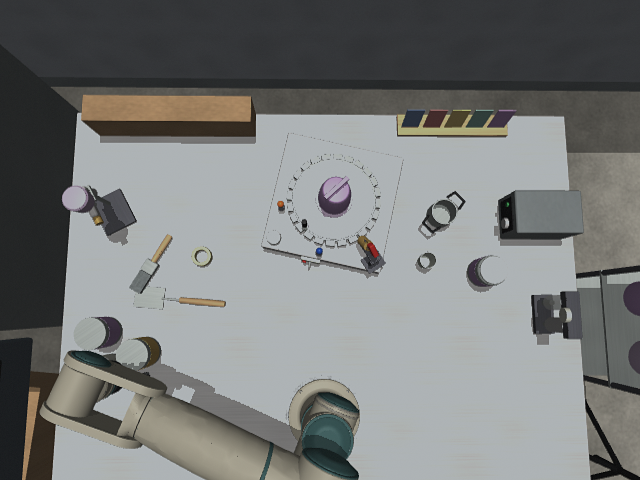

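```bash
cat > h.py <<'E'
import numpy as np,cv2
def ray(K,R,t,u,v):
    C=-R.T@t; d=R.T@np.linalg.inv(K)@np.array([u,v,1.]); return C,d
def onz(c,u,v,z):
    C,d=ray(c['intrinsics'],c['R'],c['t'],u,v); return C+d*(z-C[2])/d[2]
def tri(c1,p1,c2,p2):
    A=[];b=[]
    M=np.zeros((3,3));r=np.zeros(3);L=[]
    for c,p in((c1,p1),(c2,p2)):
        C,d=ray(c['intrinsics'],c['R'],c['t'],*p);d/=np.linalg.norm(d);P=np.eye(3)-np.outer(d,d);M+=P;r+=P@C;L.append((P,C))
    X=np.linalg.solve(M,r); return X,[np.linalg.norm(P@(X-C)) for P,C in L]
def proj(c,X):
    q=c['intrinsics']@(c['R']@np.asarray(X)+c['t']); return q[:2]/q[2]
def dpt(c,D,u,v):
    z=D[int(v),int(u)]; return c['R'].T@(np.linalg.inv(c['intrinsics'])@np.array([u,v,1.])*z-c['t'])
def blobs(p,lo,hi,box,amin=5):
    h=cv2.cvtColor(p,cv2.COLOR_RGB2HSV); m=cv2.inRange(h,np.array(lo),np.array(hi))
    k=np.zeros_like(m);x0,y0,x1,y1=box;k[y0:y1,x0:x1]=255;m&=k
    n,l,s,c=cv2.connectedComponentsWithStats(m)
    return [(c[i],s[i].tolist()) for i in range(1,n) if s[i,4]>=amin]
E
python3 - <<'E'
from h import *
T=np.load('pics/top0.npz');S=np.load('pics/scene0.npz')
for n,c,box in(('top',T,(240,120,420,290)),('scene',S,(210,200,420,400))):
    for nm,lo,hi in(('or',(4,150,90),(14,255,255)),('red',(0,170,80),(3,255,255)),('blue',(105,150,60),(125,255,255)),('black',(0,0,0),(179,255,35))):
        print(n,nm,blobs(c['p'],lo,hi,box))
p=T['p'][125:285,240:420,::-1];cv2.imwrite('pics/tc.png',cv2.resize(p,None,fx=4.4,fy=3.75*1.0,interpolation=2)[:600,:800])
p=S['p'][215:295,210:400,::-1];cv2.imwrite('pics/sc.png',cv2.resize(p,None,fx=4.2,fy=4.2,interpolation=2))
E
```

```text
top or [(array([280.11538462, 203.5       ]), [278, 201, 6, 6, 26])]
top red [(array([372.7125, 249.425 ]), [367, 243, 12, 15, 80])]
top blue [(array([318.77777778, 250.51851852]), [316, 248, 6, 6, 27])]
top black [(array([304.33333333, 224.33333333]), [302, 221, 5, 6, 18]), (array([369.  , 263.75]), [368, 262, 3, 4, 8])]
scene or [(array([373.02777778, 255.91666667]), [370, 253, 7, 7, 36])]
scene red [(array([241.        , 228.57142857]), [236, 226, 9, 7, 28])]
scene blue [(array([302.64705882, 227.52941176]), [301, 226, 5, 4, 17])]
scene black [(array([333.25974026, 244.24675325]), [331, 235, 5, 19, 77]), (array([232.6125, 251.2875]), [228, 246, 13, 12, 80])]
```

View pics/tc.png

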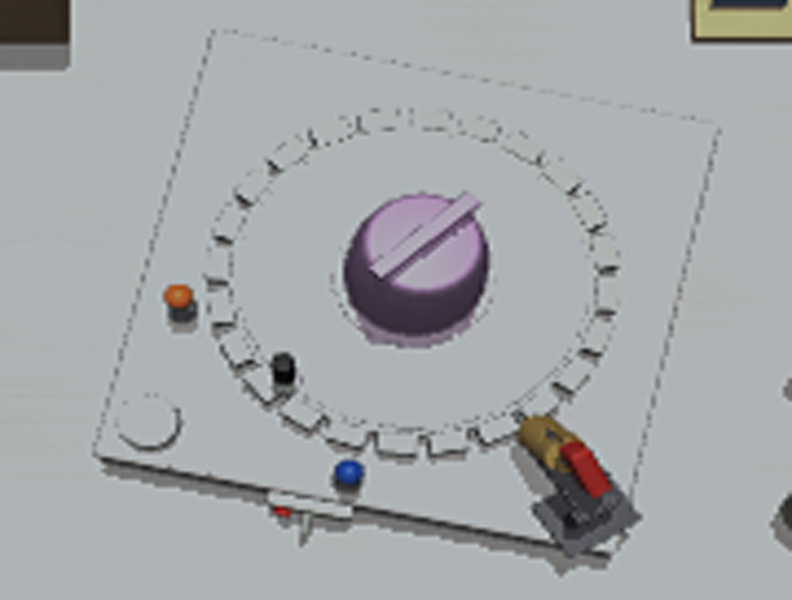

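View pics/sc.png

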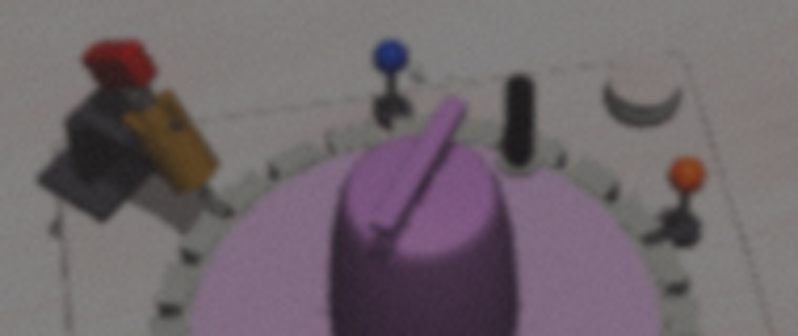

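```bash
python3 - <<'E'
from h import *
T=dict(np.load('pics/top0.npz'));S=dict(np.load('pics/scene0.npz'))
cs=[onz(T,x/4.4+240,y/3.75+125,.055) for x,y in((212,30),(720,128),(605,557),(97,457))]
for c in cs: print(c)
print([np.linalg.norm(cs[i]-cs[(i+1)%4]) for i in range(4)])
o=np.mean(cs,0);print('center',o)
e=(cs[0]-cs[3]+cs[1]-cs[2]);print('yaw',np.degrees(np.arctan2(e[1],e[0])))
yaw=np.arctan2(e[1],e[0])
# scene corners?
for nm,a,b in(('or',(280.1,203.5),(373.0,255.9)),('blue',(318.8,250.5),(302.6,227.6)),('post',(303.2+.1,221.8),(333.3,234.8)),('knobtop',(372.5,249.2),(240,227.8))):
    X,r=tri(T,a,S,b);v=X-o;print(nm,X.round(4),np.round(r,4),'rad',np.hypot(v[0],v[1]).round(4),'ang',np.degrees(np.arctan2(v[1],v[0])-yaw)%360)
for nm,a in (('or',(280.1,203.5)),('blue',(318.8,250.5))):
    X=onz(T,*a,.107);v=X-o;print(nm,X,np.hypot(v[0],v[1]),np.degrees(np.arctan2(v[1],v[0])))
X=onz(T,303.5,222,.15);v=X-o;print('post',X,np.hypot(v[0],v[1]),np.degrees(np.arctan2(v[1],v[0])))
# knob from depth
for c in (T,S):
    m=cv2.inRange(cv2.cvtColor(c['p'],cv2.COLOR_RGB2HSV),np.array((0,170,60)),np.array((3,255,255)))
    P=[]
    for v,u in zip(*np.where(m)):
        X=dpt(c,c['d'],u,v)
        if X[2]>.1 and abs(X[2])<.3 and np.linalg.norm(X[:2]-o[:2])<.3:P.append(X)
    P=np.array(P);print(len(P),P.mean(0),P.min(0),P.max(0))
E
```

```text
[0.86162627 0.111523   0.055     ]
[ 0.77841665 -0.24957786  0.055     ]
[ 0.42061659 -0.16083061  0.055     ]
[0.50197253 0.18856473 0.055     ]
[np.float64(0.37056398928896617), np.float64(0.36864204811479967), np.float64(0.358742092941911), np.float64(0.3678127853405131)]
center [ 0.64065801 -0.02758019  0.055     ]
yaw -13.011503028495827
or [0.624  0.1304 0.108 ] [0.0014 0.0014] rad 0.1588 ang 109.04573164334761
blue [0.4841 0.0163 0.1078] [0.0014 0.0014] rad 0.1626 ang 177.36857743239116
post [0.5621 0.0607 0.1462] [0.0019 0.0019] rad 0.1182 ang 144.6924490504877
knobtop [ 0.4809 -0.1307  0.1704] [0.0007 0.0007] rad 0.1901 ang 225.86444354092032
or [0.62470472 0.13171201 0.107     ] 0.16008907196576067 95.71916340548623
blue [0.48466329 0.01757733 0.107     ] 0.16239936067385985 163.85527274296206
post [0.56147938 0.06188625 0.15      ] 0.11947175151141175 131.509126906833
80 [ 0.47926503 -0.13107512  0.17732521] [ 0.45934034 -0.14756714  0.16256262] [ 0.49792824 -0.11598342  0.18942471]
30 [ 0.49278797 -0.13125842  0.1811438 ] [ 0.47378414 -0.14369402  0.17144712] [ 0.50132039 -0.12486925  0.18751576]
```

```bash
R='no'; 
python3 -m jog '[{"xyz":[-0.9,-0.5,-0.6],"turn":[0,0,0]},{"xyz":[-0.9,-0.5,-0.6],"turn":[0,0,0]},{"xyz":[-0.9,-0.5,-0.6],"turn":[0,0,0]},{"xyz":[-0.9,-0.5,-0.6],"turn":[0,0,0]},{"xyz":[-0.9,-0.5,-0.6],"turn":[0,0,0]}]'
python3 -m jog '[{"xyz":[-0.9,-0.5,-0.3],"turn":[0,0,0]},{"xyz":[-0.9,-0.5,-0.3],"turn":[0,0,0]},{"xyz":[-0.9,-0.5,-0.3],"turn":[0,0,0]},{"xyz":[-0.9,-0.5,-0.3],"turn":[0,0,0]},{"xyz":[-0.9,-0.5,-0.3],"turn":[0,0,0]}]'
cat >> h.py <<'E'
from scipy.spatial.transform import Rotation as Rn
def pose(s): return s['eef_pos'],Rn.from_quat(s['tcp_rot']).as_matrix()
def togo(s,P,Rt=None):
    p,R=pose(s); print('pos',p.round(4),'shift units',(R.T@(np.asarray(P)-p)/.025).round(2))
    if Rt is not None: print('turn units(5deg)',(np.degrees(Rn.from_matrix(R.T@Rt).as_rotvec())/5).round(2))
    print('q',s['q'].round(2),'F',s['ft_force'].round(1),'w',round(s['grip_width'],4),'t',round(s['t'],2))
yaw=np.radians(-13.0); th=yaw+np.radians(225)
ax=np.array([np.sin(np.radians(35))*np.cos(th),np.sin(np.radians(35))*np.sin(th),np.cos(np.radians(35))])
def Rk(tw=0.):
    z=-ax; y=np.array([-np.sin(th),np.cos(th),0]); x=np.cross(y,z)
    R=np.stack([x,y,z],1); return R@Rn.from_rotvec([0,0,tw]).as_matrix()
E
python3 - <<'E'
from h import *
from bench import status
togo(status.observe(),(.43,-.17,.33),Rk())
togo(status.observe(),(.43,-.17,.33),Rk(np.pi))
E
```

```text
t: 0.52
eef_pos: [0.2513, 0.4005, 0.2793]
tcp_rot: [0.156, 0.988, -0.007, -0.003]
ft_force: [1.0, 0.2, 0.0]
grip_width: 0.0853
t: 0.93
eef_pos: [0.3427, 0.3016, 0.3198]
tcp_rot: [0.155, 0.988, -0.007, -0.003]
ft_force: [0.0, -0.1, -0.6]
grip_width: 0.0858
pos [0.3427 0.3016 0.3198] shift units [ -9.11 -16.89  -0.19]
turn units(5deg) [-8.04  3.84 25.03]
q [ 0.64 -0.12  1.36 -0.01  1.92 -0.62] F [ 0.  -0.1 -0.6] w 0.0858 t 0.93
pos [0.3427 0.3016 0.3198] shift units [ -9.11 -16.89  -0.19]
turn units(5deg) [-3.18 -6.67 -9.61]
q [ 0.64 -0.12  1.36 -0.01  1.92 -0.62] F [ 0.  -0.1 -0.6] w 0.0858 t 0.93
```

```bash
python3 -m jog '[{"xyz":[-0.5,-1,0],"turn":[0,0,0.9]},{"xyz":[-0.6,-0.95,0],"turn":[0,0,0]},{"xyz":[-0.6,-0.95,0],"turn":[0,0,0]},{"xyz":[-0.6,-0.95,0],"turn":[0,0,0]},{"xyz":[-0.6,-0.95,0],"turn":[0,0,0]}]'
python3 -m jog '[{"xyz":[-0.6,-0.95,0],"turn":[0,0,0]},{"xyz":[-0.6,-0.95,0],"turn":[0,0,0]},{"xyz":[-0.6,-0.95,0],"turn":[0,0,0]},{"xyz":[-0.6,-0.95,0],"turn":[0,0,0]},{"xyz":[-0.6,-0.95,0],"turn":[0,0,0]}]'
python3 -m jog '[{"xyz":[-0.6,-0.95,0],"turn":[0,0,0]},{"xyz":[-0.6,-0.95,0],"turn":[0,0,0]},{"xyz":[-0.6,-0.95,0],"turn":[0,0,0]},{"xyz":[-0.6,-0.95,0],"turn":[0,0,0]},{"xyz":[-0.6,-0.95,0],"turn":[0,0,0]}]'
python3 -m jog '[{"xyz":[0,0,0],"turn":[0,0,1]},{"xyz":[0,0,0],"turn":[0,0,1]},{"xyz":[0,0,0],"turn":[0,0,1]},{"xyz":[0,0,0],"turn":[0,0,1]},{"xyz":[0,0,0],"turn":[0,0,1]}]'
python3 -m jog '[{"xyz":[0,0,0],"turn":[0,0,1]},{"xyz":[0,0,0],"turn":[0,0,1]},{"xyz":[0,0,0],"turn":[0,0,1]},{"xyz":[0,0,0],"turn":[0,0,1]},{"xyz":[0,0,0],"turn":[0,0,1]}]'
python3 -m jog '[{"xyz":[0,0,0],"turn":[0,0,1]},{"xyz":[0,0,0],"turn":[0,0,1]},{"xyz":[0,0,0],"turn":[0,0,1]},{"xyz":[0,0,0],"turn":[0,0,1]},{"xyz":[0,0,0],"turn":[0,0,1]}]'
python3 -m jog '[{"xyz":[0,0,0],"turn":[0,0,1]},{"xyz":[0,0,0],"turn":[0,0,1]},{"xyz":[0,0,0],"turn":[0,0,1]},{"xyz":[0,0,0],"turn":[0,0,1]},{"xyz":[0,0,0],"turn":[0,0,1]}]'
python3 - <<'E'
from h import *
from bench import status
togo(status.observe(),(.40,-.18,.28),Rk())
E
```

```text
t: 1.35
eef_pos: [0.3681, 0.1574, 0.3205]
tcp_rot: [0.196, 0.981, -0.008, -0.004]
ft_force: [1.1, -0.9, -0.2]
grip_width: 0.0853
t: 1.77
eef_pos: [0.3909, 0.012, 0.3208]
tcp_rot: [0.195, 0.981, -0.008, -0.005]
ft_force: [0.4, 0.5, 0.1]
grip_width: 0.0852
t: 2.18
eef_pos: [0.4137, -0.1338, 0.3211]
tcp_rot: [0.196, 0.981, -0.008, -0.006]
ft_force: [0.3, 0.8, 0.3]
grip_width: 0.0853
t: 2.6
eef_pos: [0.4129, -0.1401, 0.3175]
tcp_rot: [0.415, 0.91, -0.01, -0.007]
ft_force: [-0.0, 0.1, 0.3]
grip_width: 0.0855
t: 3.02
eef_pos: [0.4123, -0.1401, 0.3152]
tcp_rot: [0.611, 0.791, -0.012, -0.007]
ft_force: [-0.5, 1.1, -0.2]
grip_width: 0.0855
t: 3.43
eef_pos: [0.4117, -0.1398, 0.313]
tcp_rot: [0.775, 0.631, -0.014, -0.006]
ft_force: [-0.7, 0.4, -0.8]
grip_width: 0.0855
t: 3.85
eef_pos: [0.4111, -0.1396, 0.3108]
tcp_rot: [0.899, 0.439, -0.017, -0.005]
ft_force: [-0.3, 0.1, -0.3]
grip_width: 0.0855
pos [ 0.4111 -0.1396  0.3108] shift units [-1.52  0.67  1.26]
turn units(5deg) [-1.43  7.27  3.82]
q [-0.4  -0.18  1.42 -0.02  1.93  0.26] F [-0.3  0.1 -0.3] w 0.0855 t 3.85
```

```bash
python3 -m jog '[{"xyz":[-0.2,0.08,0],"turn":[-0.18,0.95,0.5]},{"xyz":[-0.2,0.08,0],"turn":[-0.18,0.95,0.5]},{"xyz":[-0.2,0.08,0],"turn":[-0.18,0.95,0.5]},{"xyz":[-0.2,0.08,0],"turn":[-0.18,0.95,0.5]}]'
python3 -m jog '[{"xyz":[-0.2,0.08,0],"turn":[-0.18,0.95,0.5]},{"xyz":[-0.2,0.08,0],"turn":[-0.18,0.95,0.5]},{"xyz":[0,0,0],"turn":[-0.18,0.95,0.5]},{"xyz":[0,0,0],"turn":[-0.18,0.6,0.5]},{"xyz":[0,0,0],"turn":[0,0,0]}]'
python3 - <<'E'
from h import *
from bench import status,optics
togo(status.observe(),np.array([.479,-.131,.173])+.1*ax,Rk())
c=optics.get_calibration('wrist');p,d=optics.capture('wrist');cv2.imwrite('pics/w1.png',p[:,:,::-1]);np.savez('pics/w1.npz',p=p,d=d,**c)
E
```

```text
t: 4.18
eef_pos: [0.4058, -0.1572, 0.3076]
tcp_rot: [0.923, 0.35, 0.149, -0.05]
ft_force: [-0.1, -0.7, 0.8]
grip_width: 0.0855
t: 4.6
eef_pos: [0.3994, -0.1686, 0.3019]
tcp_rot: [0.918, 0.243, 0.3, -0.089]
ft_force: [0.3, -0.9, -0.5]
grip_width: 0.0856
pos [ 0.3994 -0.1686  0.3019] shift units [-0.14  0.4   2.23]
turn units(5deg) [ 0.07 -0.29 -0.45]
q [-0.92 -0.44  1.76  0.64  1.71  0.26] F [ 0.3 -0.9 -0.5] w 0.0856 t 4.6
```

View pics/w1.png

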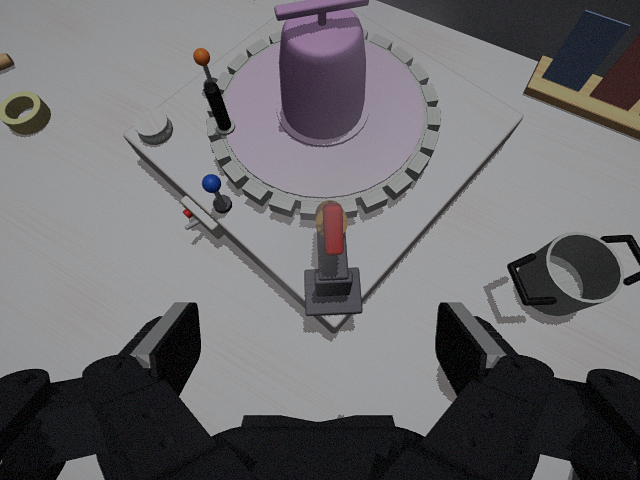

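```bash
python3 - <<'E'
from h import *
W=dict(np.load('pics/w1.npz'))
m=cv2.inRange(cv2.cvtColor(W['p'],cv2.COLOR_RGB2HSV),np.array((0,150,60)),np.array((6,255,255)))
m[:190]=0;m[265:]=0;m[:,:310]=0;m[:,360:]=0
P=np.array([dpt(W,W['d'],u,v) for v,u in zip(*np.where(m)) if W['d'][v,u]>0])
R=Rk(); L=P@R  # knob frame coords (tool axes)
print(len(P)); print('z hist',np.histogram(-L[:,2],12))
zt=np.percentile(-L[:,2],95); top=P[-L[:,2]>zt-.004]; Lt=L[-L[:,2]>zt-.004]
print('top face extents',Lt.min(0),Lt.max(0),len(top))
c=(Lt[:,:2].min(0)+Lt[:,:2].max(0))/2
g=cv2.minAreaRect((Lt[:,:2]*1000).astype(np.float32));print(g)
zz=np.median(Lt[:,2]); end=R@np.array([*c,zz]);print('end',end,'grip',end-.010*ax)
plt=end; o=np.array([.6407,-.0276]);v=end[:2]-o;print(np.hypot(*v),np.degrees(np.arctan2(v[1],v[0])))
# platter axis/flags/post in wrist
for nm,lo,hi,box in(('or',(4,150,90),(16,255,255),(180,40,230,80)),('blue',(105,120,60),(125,255,255),(190,160,230,200)),('black',(0,0,0),(179,255,40),(195,70,240,140))):
    print(nm,blobs(W['p'],lo,hi,box,20))
E
python3 - <<'E'
import cv2
p=cv2.imread('pics/w1.png')[180:330,260:410];cv2.imwrite('pics/w1c.png',cv2.resize(p,None,fx=4,fy=4,interpolation=2))
E
```

```text
108
z hist (array([ 4,  3,  3, 10, 15, 15, 17, 17, 11,  1,  8,  4]), array([-0.04953872, -0.04922959, -0.04892046, -0.04861133, -0.0483022 ,
       -0.04799307, -0.04768394, -0.04737482, -0.04706569, -0.04675656,
       -0.04644743, -0.0461383 , -0.04582917]))
top face extents [0.35090858 0.36312665 0.04582917] [0.36722358 0.37590333 0.04953872] 108
((358.3475036621094, 371.66558837890625), (15.771129608154297, 11.754271507263184), 33.62510681152344)
end [ 0.4684062  -0.14303141  0.16695459] grip [ 0.47327041 -0.13999192  0.15876307]
0.20738747274501676 -146.17916189822492
or [(array([200.64666667,  54.37333333]), [194, 48, 15, 13, 150])]
blue [(array([210.54661017, 182.22033898]), [202, 174, 18, 17, 236])]
black [(array([217.01204819, 105.2876506 ]), [204, 82, 27, 49, 664])]
```

View pics/w1c.png

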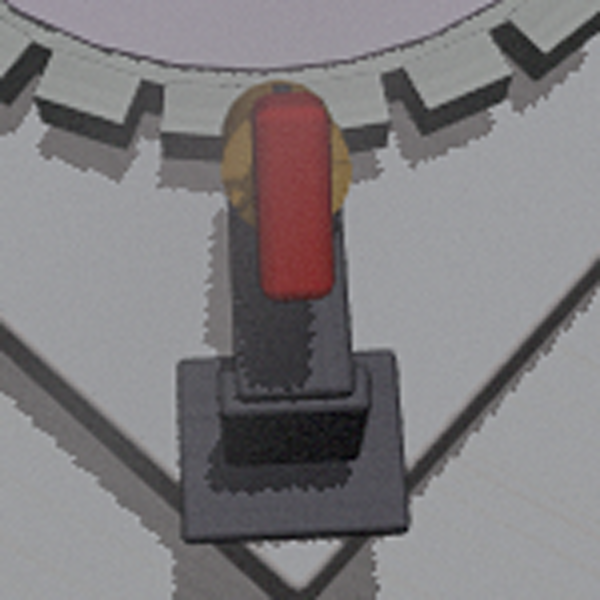

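```bash
cat > kn.py <<'E'
from h import *
def knob(W,box,smin=90):
    h=cv2.cvtColor(W['p'],cv2.COLOR_RGB2HSV)
    m=cv2.inRange(h,np.array((0,smin,50)),np.array((8,255,255)))|cv2.inRange(h,np.array((172,smin,50)),np.array((180,255,255)))
    k=np.zeros_like(m);k[box[1]:box[3],box[0]:box[2]]=255;m&=k
    m=cv2.morphologyEx(m,cv2.MORPH_OPEN,np.ones((3,3),np.uint8))
    P=np.array([dpt(W,W['d'],u,v) for v,u in zip(*np.where(m)) if W['d'][v,u]>0])
    R=Rk();L=P@R
    return m,P,L
E
python3 - <<'E'
from kn import *
W=dict(np.load('pics/w1.npz'))
m,P,L=knob(W,(310,190,360,265))
print(len(P),cv2.boundingRect(m),'rect',cv2.minAreaRect(np.argwhere(m)[:,::-1].astype(np.float32)))
print(np.histogram(L[:,2],10))
print(np.percentile(L,[1,50,99],axis=0))
z=np.median(L[:,2]);Lt=L[abs(L[:,2]-z)<.005]
r=cv2.minAreaRect((Lt[:,:2]*1000).astype(np.float32));print(r)
R=Rk();end=R@np.array([r[0][0]/1000,r[0][1]/1000,z]);print('end',end,'grip',end-.01*ax)
v=end[:2]-[.6407,-.0276];print(np.hypot(*v),np.degrees(np.arctan2(v[1],v[0])))
n,*_=np.linalg.svd((Lt-Lt.mean(0)).T);print('normal in tool',n[:,2],'long',n[:,0])
T=dict(np.load('pics/top0.npz'));print('top proj',proj(T,end),'wrist proj',proj(W,end))
E
```

```text
892 (324, 203, 19, 52) rect ((333.3072509765625, 228.5609130859375), (51.174705505371094, 17.854223251342773), 88.40885925292969)
(array([208, 559,  88,  12,   4,   4,   8,   2,   3,   4]), array([0.04482905, 0.04687765, 0.04892626, 0.05097487, 0.05302347,
       0.05507208, 0.05712069, 0.05916929, 0.0612179 , 0.0632665 ,
       0.06531511]))
[[0.35112396 0.361702   0.0456934 ]
 [0.37241467 0.36888059 0.04752214]
 [0.39167881 0.37617992 0.05904601]]
((371.083740234375, 368.99761962890625), (41.35221862792969, 14.806476593017578), 0.4951707422733307)
end [ 0.47643926 -0.13740173  0.17391703] grip [ 0.48130347 -0.13436224  0.16572551]
0.19758038995974095 -146.238856874816
normal in tool [-0.00826357 -0.03591888  0.99932054] long [-0.99996139 -0.00268908 -0.00836553]
top proj [374.83537038 250.58636902] wrist proj [333.47925899 230.67459832]
```

```bash
python3 - <<'E'
from h import *
from bench import status
G=np.array([.4813,-.1344,.1657])
togo(status.observe(),G-.016*ax,Rk())
E
```

```text
pos [ 0.3996 -0.1686  0.3023] shift units [-0.41  0.54  7.12]
turn units(5deg) [ 0.07 -0.27 -0.42]
q [-0.92 -0.44  1.76  0.64  1.71  0.26] F [-0.9  0.4  0.5] w 0.085 t 4.65
```

```bash
python3 -m jog '[{"xyz":[-0.4,0.5,0],"turn":[0.07,-0.27,-0.45]},{"xyz":[0,0,0.8],"turn":[0,0,0]},{"xyz":[0,0,0.8],"turn":[0,0,0]},{"xyz":[0,0,0.8],"turn":[0,0,0]},{"xyz":[0,0,0.6],"turn":[0,0,0]}]'
python3 -m jog '[{"xyz":[0,0,0],"turn":[0,0,0]}]'
python3 - <<'E'
from kn import *
from bench import status,optics
G=np.array([.4813,-.1344,.1657])
togo(status.observe(),G-.016*ax,Rk())
c=optics.get_calibration('wrist');p,d=optics.capture('wrist');cv2.imwrite('pics/w2.png',p[:,:,::-1]);W=dict(p=p,d=d,**c);np.savez('pics/w2.npz',**W)
print(proj(c,G+.01*ax))
m,P,L=knob(W,(260,150,400,400))
print(len(P),cv2.boundingRect(m))
z=np.median(L[:,2]);Lt=L[abs(L[:,2]-z)<.005]
r=cv2.minAreaRect((Lt[:,:2]*1000).astype(np.float32));print(r)
end=Rk()@np.array([r[0][0]/1000,r[0][1]/1000,z]);print('end',end,'grip',end-.01*ax)
togo(status.observe(),end-.026*ax,Rk())
E
```

```text
t: 5.07
eef_pos: [0.4374, -0.1622, 0.2366]
tcp_rot: [0.916, 0.271, 0.286, -0.076]
ft_force: [0.2, -0.2, -0.0]
grip_width: 0.0855
t: 5.15
eef_pos: [0.4377, -0.1605, 0.2341]
tcp_rot: [0.916, 0.273, 0.284, -0.078]
ft_force: [0.3, 0.6, -0.8]
grip_width: 0.0854
pos [ 0.4377 -0.1605  0.2341] shift units [0.15 0.04 4.05]
turn units(5deg) [-0.    0.15  0.23]
q [-0.8  -0.35  1.82  0.58  1.54  0.21] F [ 0.3  0.6 -0.8] w 0.0854 t 5.15
[318.23830478 238.91475621]
1536 (306, 201, 25, 68)
((371.57769775390625, 368.97332763671875), (40.56694030761719, 15.128695487976074), 0.6360490322113037)
end [ 0.4767752  -0.13716317  0.17419081] grip [ 0.4816394  -0.13412368  0.16599929]
pos [ 0.4376 -0.1609  0.2356] shift units [0.14 0.02 4.1 ]
turn units(5deg) [0.01 0.15 0.24]
q [-0.8  -0.35  1.81  0.58  1.54  0.21] F [ 0.  -0.1  0.2] w 0.085 t 5.2
```

View pics/w2.png

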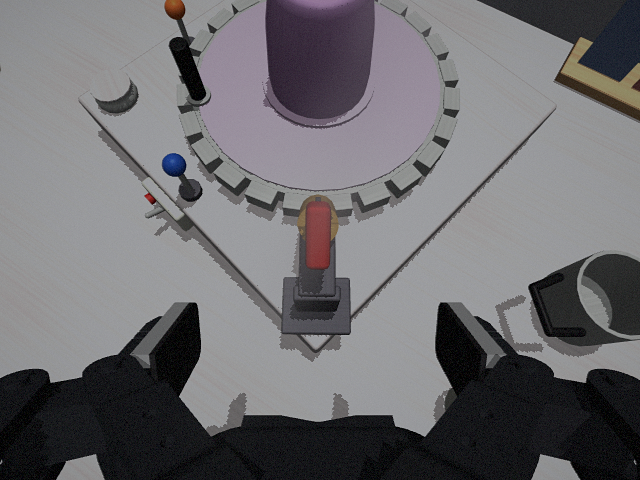

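```bash
python3 -m jog '[{"xyz":[0.15,0.02,0.8],"turn":[0,0.15,0.24]},{"xyz":[0,0,0.8],"turn":[0,0,0]},{"xyz":[0,0,0.8],"turn":[0,0,0]},{"xyz":[0,0,0.8],"turn":[0,0,0]},{"xyz":[0,0,0.6],"turn":[0,0,0]}]'
python3 -m jog '[{"xyz":[0,0,0],"turn":[0,0,0]},{"xyz":[0,0,0],"turn":[0,0,0]}]'
python3 - <<'E'
from kn import *
from bench import status,optics
G=np.array([.4815,-.1342,.1659])
togo(status.observe(),G-.016*ax,Rk())
E
```

```text
t: 5.62
eef_pos: [0.4909, -0.1333, 0.1674]
tcp_rot: [0.915, 0.267, 0.291, -0.075]
ft_force: [0.2, -0.2, -0.8]
grip_width: 0.0858
t: 5.78
eef_pos: [0.4912, -0.1323, 0.1671]
tcp_rot: [0.915, 0.269, 0.29, -0.076]
ft_force: [-0.4, -0.5, -0.1]
grip_width: 0.0854
pos [ 0.4912 -0.1323  0.1671] shift units [-0.33 -0.15  0.47]
turn units(5deg) [0.1  0.02 0.19]
q [-0.66 -0.23  1.86  0.59  1.32  0.24] F [-0.4 -0.5 -0.1] w 0.0854 t 5.78
```

```bash
python3 -m jog '[{"xyz":[-0.33,-0.15,0.45],"turn":[0.1,0.02,0.2]},{"xyz":[0,0,0],"turn":[0,0,0]}]'
python3 - <<'E'
from kn import *
from bench import status,optics
G=np.array([.4815,-.1342,.1659])
togo(status.observe(),G-.016*ax,Rk())
c=optics.get_calibration('wrist');p,d=optics.capture('wrist');cv2.imwrite('pics/w3.png',p[:,:,::-1])
E
```

```text
t: 5.95
eef_pos: [0.4893, -0.1304, 0.1548]
tcp_rot: [0.917, 0.263, 0.29, -0.082]
ft_force: [0.5, -0.4, -0.7]
grip_width: 0.0852
pos [ 0.4893 -0.1304  0.1548] shift units [-0.03 -0.04  0.08]
turn units(5deg) [ 0.02 -0.01  0.01]
q [-0.67 -0.23  1.88  0.59  1.3   0.24] F [ 0.5 -0.4 -0.7] w 0.0852 t 5.95
```

View pics/w3.png

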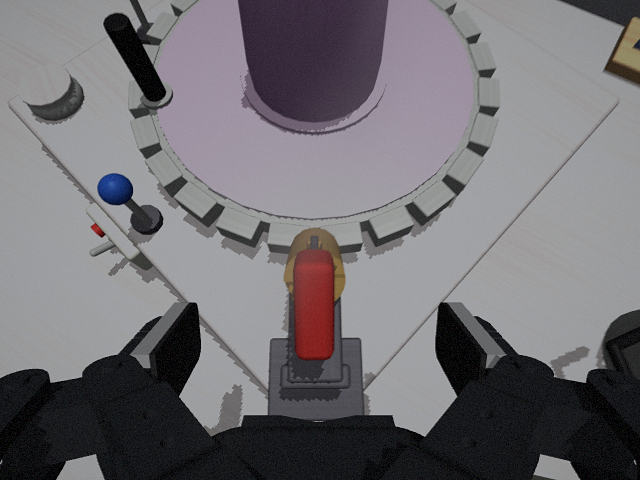

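```bash
python3 -m jog '[{"xyz":[0,0,0.05],"turn":[0,0,0]},{"xyz":[0,0,0],"turn":[0,0,0]},{"xyz":[0,0,0],"turn":[0,0,0]},{"xyz":[0,0,0],"turn":[0,0,0]},{"xyz":[0,0,0],"turn":[0,0,0]}]' -1 60
python3 -m jog '[{"xyz":[0,0,0],"turn":[0,0,0]},{"xyz":[0,0,0],"turn":[0,0,0]},{"xyz":[0,0,0],"turn":[0,0,0]},{"xyz":[0,0,0],"turn":[0,0,0]},{"xyz":[0,0,0],"turn":[0,0,0]}]'
python3 - <<'E'
from kn import *
from bench import status,optics
G=np.array([.4815,-.1342,.1659])
togo(status.observe(),G-.016*ax,Rk())
c=optics.get_calibration('wrist');p,d=optics.capture('wrist');cv2.imwrite('pics/w4.png',p[:,:,::-1])
E
```

```text
t: 6.42
eef_pos: [0.491, -0.1323, 0.1585]
tcp_rot: [0.916, 0.263, 0.292, -0.079]
ft_force: [-0.6, 0.4, 0.1]
grip_width: 0.0257
t: 6.83
eef_pos: [0.4901, -0.1302, 0.1601]
tcp_rot: [0.916, 0.265, 0.292, -0.081]
ft_force: [0.3, -0.4, 0.9]
grip_width: 0.0
pos [ 0.4901 -0.1302  0.1601] shift units [-0.18 -0.05  0.23]
turn units(5deg) [ 0.03 -0.06  0.06]
q [-0.67 -0.23  1.88  0.6   1.31  0.24] F [ 0.3 -0.4  0.9] w 0.0 t 6.83
```

View pics/w4.png

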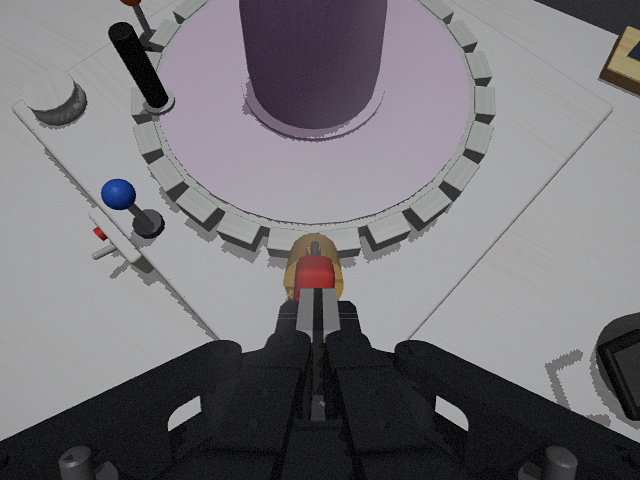

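```bash
python3 - <<'E'
from kn import *
from bench import status,optics
s=status.observe();c=optics.get_calibration('wrist');p,d=optics.capture('wrist');W=dict(p=p,d=d,**c);np.savez('pics/w5.npz',**W)
pp,R=pose(s)
C=-c['R'].T@c['t'];print('cam in tool',R.T@(C-pp)); print('cam axes in tool\n',(c['R']@R).round(3))
print('tcp proj',proj(c,pp),'hold',proj(c,pp-.0187*R[:,2]))
for u,v in((316,265),(316,275),(310,300),(325,300),(318,330),(100,300),(450,60),(560,380),(300,180)):
    X=dpt(c,d,u,v);print((u,v),d[v,u],X.round(4),'tool',(R.T@(X-pp)).round(4))
E
```

```text
cam in tool [ 0.06597512  0.00059987 -0.16390952]
cam axes in tool
 [[-0.001  1.    -0.   ]
 [-0.965 -0.001 -0.262]
 [-0.262  0.     0.965]]
tcp proj [316.19865019 288.98760074] hold [316.05505533 306.60031949]
(316, 265) 0.15935157 [ 0.4946 -0.1272  0.1791] tool [ 0.0154 -0.     -0.0125]
(316, 275) 0.0 [ 0.4554 -0.1516  0.3319] tool [ 0.066   0.0006 -0.1639]
(310, 300) 0.13683848 [ 0.4783 -0.135   0.1965] tool [ 0.0108 -0.002  -0.0371]
(325, 300) 0.13698788 [ 0.4811 -0.1394  0.1964] tool [ 0.0108  0.0032 -0.037 ]
(318, 330) 0.116346374 [ 0.4691 -0.1439  0.2138] tool [ 0.0106  0.0007 -0.0584]
(100, 300) 0.33476922 [ 4.167e-01  4.010e-02 -2.000e-04] tool [-0.0688 -0.1841  0.1464]
(450, 60) 0.31728047 [ 0.7218 -0.1118  0.0849] tool [0.1244 0.1073 0.1807]
(560, 380) 0.31454465 [ 5.633e-01 -3.143e-01 -1.000e-04] tool [-0.1224  0.1939  0.1108]
(300, 180) 0.27938876 [ 0.5659 -0.0691  0.0847] tool [ 0.0354 -0.0118  0.1173]
```

```bash
python3 - <<'E'
from kn import *
W=dict(np.load('pics/w5.npz'))
p=W['p'][230:350,240:400,::-1];p=cv2.convertScaleAbs(p,alpha=1.8,beta=10);cv2.imwrite('pics/w5c.png',cv2.resize(p,None,fx=5,fy=5,interpolation=2))
T=W
for v in range(240,345,6): print(v,(W['d'][v,292:346:3]*1000).astype(int))
E
```

```text
240 [264 265 233 227 223 223 221 220 221 222 224 226 233 264 265 264 264 264]
246 [236 224 218 213 212 211 209 202 202 211 211 212 217 224 233 263 263 263]
252 [214 209 203 201 198 206 210 204 204 204 197 202 203 207 217 236 265 265]
258 [202 196 194 167 165 164   0 165 166 167 166 168 170 195 203 211 290 290]
264 [192 193 161 160 157 158 158 159 159 158 160 159 160 163 192 196 289 289]
270 [192 193 154 154 153 153 152 153 153 153 153 155 155 155 197 199 199 288]
276 [193 155 153 152 151 152 152 153 152 152 152 152 153 154 156 198 200 287]
282 [195 156 153 153 152 151 152 153 153 152 152 152 153 153 156 195 195 196]
288 [201 154 154 147 147 147 147 148 147 148 147 147 148 147 148 196 196 283]
294 [201 156 155 142 142 142 141 143 141 142 142 142 142 142 143 195 197 280]
300 [198 157 155 136 137 136 136 137 136 136 136 136 136 137 136 195 281 280]
306 [  0 141 133 131 132 132 132 133 133 132 130 131 131 132 132 130 141 142]
312 [137 137 127 127 128 127 127 128 129 127 127 127 128 128 127 129 138 136]
318 [133 132 123 123 121 123 123 124 124 122 123 124 124 123 123 123 133 132]
324 [128 127 120 120 119 119 119 120 119 119 119 119 120 119 119 119 128 128]
330 [112 115 113 115 115 116 116 114 116 115 116 115 115 116 116 113 114 114]
336 [107 107 110 110 109 110 116 117 116 116 116 115 111 109 110 109 107 106]
342 [106 109 108 107 106 106 107 117 117 116 117 108 105 105 106 106 106 105]
```

View pics/w5c.png

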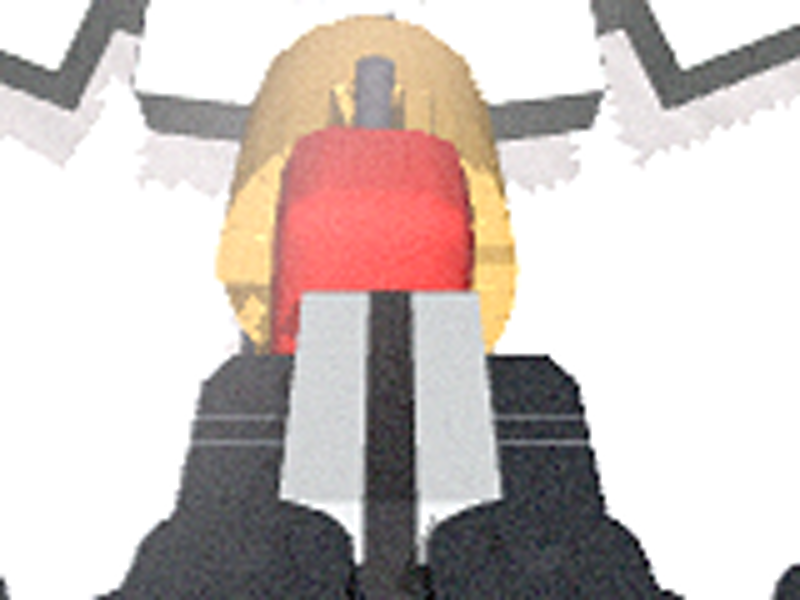

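```bash
python3 - <<'E'
from kn import *
from bench import bot
print([a for a in dir(bot) if a[0]!='_'],bot.hold_point_z)
W=dict(np.load('pics/w5.npz'));print(W['intrinsics'])
RT=np.array([[-0.001,-.965,-.262],[1,-.001,0],[0,-.262,.965]]) # tool from cam
C=np.array([.066,.0006,-.1639])
for u,v in((305,289),(318,289),(332,289),(305,294),(305,306),(305,318),(316,283),(316,276),(316,270)):
    z=W['d'][v,u]; X=RT@(np.linalg.inv(W['intrinsics'])@np.array([u,v,1.])*z)+C; print((u,v),z,X.round(4))
E
```

```text
['PlanningError', 'hold_point_z'] -0.0187
[[394.36082177   0.         317.61141946]
 [  0.         394.36082177 242.48393075]
 [  0.           0.           1.        ]]
(305, 289) 0.14695278 [ 0.0108 -0.0041 -0.0266]
(318, 289) 0.14653313 [ 0.0109  0.0007 -0.027 ]
(332, 289) 0.1463944 [ 0.011   0.0059 -0.0272]
(305, 294) 0.14169577 [ 0.011  -0.0039 -0.032 ]
(305, 306) 0.13271265 [ 0.0106 -0.0037 -0.0414]
(305, 318) 0.12307957 [ 0.011  -0.0034 -0.0513]
(316, 283) 0.15196988 [ 0.0111 -0.     -0.0213]
(316, 276) 0.15291002 [ 0.0134 -0.     -0.0197]
(316, 270) 0.15369004 [ 0.0154 -0.     -0.0184]
```

```bash
python3 - <<'E'
from kn import *
W=dict(np.load('pics/w2.npz'))
RT=np.array([[-0.001,-.965,-.262],[1,-.001,0],[0,-.262,.965]]) # tool from cam
C=np.array([.066,.0006,-.1639])
for u,v in((196,310),(198,325),(196,345),(180,315),(160,345),(140,355),(442,310),(438,325),(440,345),(475,340)):
    z=W['d'][v,u]; X=RT@(np.linalg.inv(W['intrinsics'])@np.array([u,v,1.])*z)+C; print((u,v),z,X.round(4))
E
```

```text
(196, 310) 0.13870035 [ 0.0068 -0.0422 -0.0363]
(198, 325) 0.14135371 [ 0.0005 -0.0423 -0.0352]
(196, 345) 0.13922566 [-0.0054 -0.0424 -0.039 ]
(180, 315) 0.12480055 [ 0.0112 -0.043  -0.0495]
(160, 345) 0.10723852 [ 0.011  -0.0423 -0.0677]
(140, 355) 0.10264387 [ 0.0109 -0.0457 -0.0725]
(442, 310) 0.13590647 [ 0.0079  0.0434 -0.0388]
(438, 325) 0.14012833 [ 0.0009  0.0433 -0.0364]
(440, 345) 0.13747469 [-0.0045  0.0432 -0.0406]
(475, 340) 0.10978172 [ 0.011   0.0444 -0.0651]
```

```bash
python3 -m jog '[{"xyz":[0,0,-0.1],"turn":[0,0,0]},{"xyz":[0,0,0],"turn":[0,0,0]},{"xyz":[0,0,0],"turn":[0,0,0]},{"xyz":[0,0,0],"turn":[0,0,0]},{"xyz":[-0.1,-0.06,0],"turn":[0,0,0]}]' 0.4 60
python3 - <<'E'
from kn import *
from bench import status,optics
G=np.array([.4815,-.1342,.1659])
togo(status.observe(),G-.038*ax,Rk())
c=optics.get_calibration('wrist');p,d=optics.capture('wrist');cv2.imwrite('pics/w6.png',p[:,:,::-1])
E
```

```text
t: 7.35
eef_pos: [0.4864, -0.131, 0.1607]
tcp_rot: [0.916, 0.264, 0.292, -0.081]
ft_force: [-0.0, -0.1, -0.6]
grip_width: 0.0592
pos [ 0.4864 -0.131   0.1607] shift units [-0.08 -0.    1.22]
turn units(5deg) [ 0.03 -0.06  0.06]
q [-0.67 -0.24  1.88  0.6   1.31  0.23] F [-0.  -0.1 -0.6] w 0.0592 t 7.35
```

View pics/w6.png

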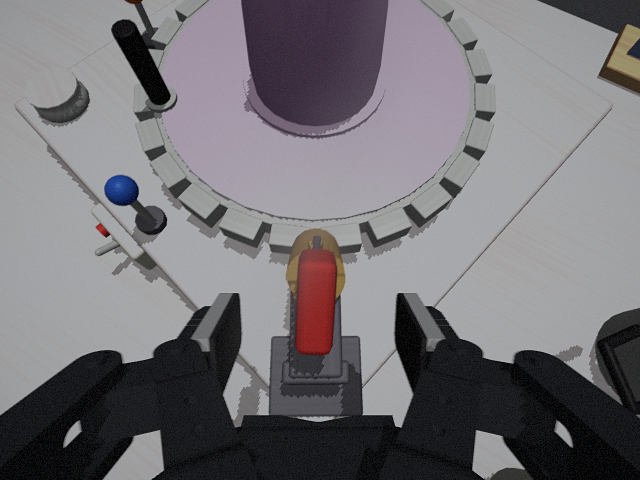

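```bash
python3 -m jog '[{"xyz":[-0.08,-0.02,0.6],"turn":[0.03,-0.06,0.06]},{"xyz":[0,0,0.55],"turn":[0,0,0]},{"xyz":[0,0,0.05],"turn":[0,0,0]}]'
python3 - <<'E'
from kn import *
from bench import status,optics
G=np.array([.4815,-.1342,.1659])
togo(status.observe(),G-.038*ax,Rk())
c=optics.get_calibration('wrist');p,d=optics.capture('wrist');cv2.imwrite('pics/w7.png',p[:,:,::-1])
E
```

```text
t: 7.65
eef_pos: [0.4989, -0.1226, 0.1342]
tcp_rot: [0.917, 0.262, 0.289, -0.082]
ft_force: [-1.0, 0.4, 0.3]
grip_width: 0.0596
pos [ 0.4989 -0.1226  0.1342] shift units [0.04 0.02 0.  ]
turn units(5deg) [ 0.02  0.01 -0.01]
q [-0.64 -0.19  1.9   0.6   1.25  0.24] F [-1.   0.4  0.3] w 0.0596 t 7.65
```

View pics/w7.png

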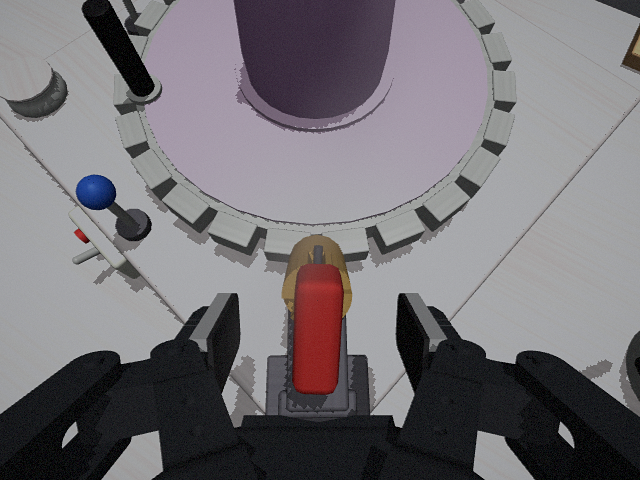

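```bash
python3 -m jog '[{"xyz":[0,0,0],"turn":[0,0,0]},{"xyz":[0,0,0],"turn":[0,0,0]},{"xyz":[0,0,0],"turn":[0,0,0]},{"xyz":[0,0,0],"turn":[0,0,0]},{"xyz":[0,0,0],"turn":[0,0,0]}]' -1 70
python3 - <<'E'
from kn import *
from bench import status,optics
G=np.array([.4815,-.1342,.1659])
togo(status.observe(),G-.038*ax,Rk())
c=optics.get_calibration('wrist');p,d=optics.capture('wrist');cv2.imwrite('pics/w8.png',p[:,:,::-1])
E
```

```text
t: 8.12
eef_pos: [0.498, -0.123, 0.1364]
tcp_rot: [0.917, 0.263, 0.289, -0.082]
ft_force: [1.7, 1.9, -3.8]
grip_width: 0.0149
pos [ 0.498  -0.123   0.1364] shift units [0.02 0.03 0.1 ]
turn units(5deg) [0.01 0.01 0.  ]
q [-0.64 -0.2   1.9   0.6   1.25  0.24] F [ 1.7  1.9 -3.8] w 0.0149 t 8.12
```

View pics/w8.png

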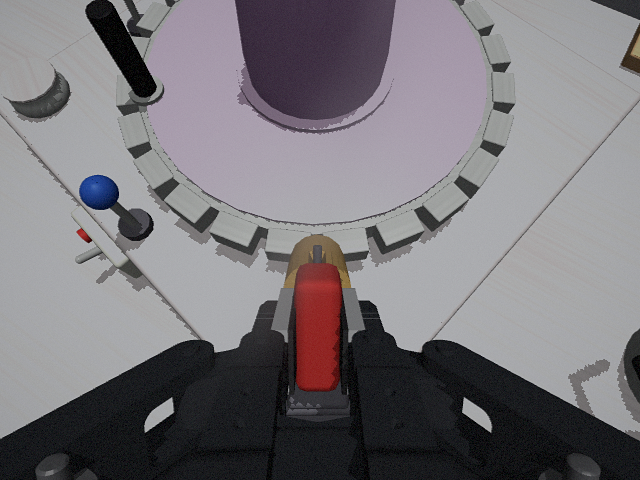

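```bash
cat > pk.py <<'E'
from kn import *
from bench import status
s=status.observe();p,R=pose(s);p0=np.array([.4989,-.1226,.1342])
L=R.T@np.array(p-p0)
rv=Rn.from_matrix(Rk().T@R).as_rotvec()
print('pulled mm',((p-p0)@ax*1000).round(1),'lat mm',(Rk().T@(p-p0)*1000)[:2].round(1),'Fax',(s['ft_force']@ax).round(1),'Flat',(Rk().T@s['ft_force']).round(1),'rotvec vs Rk deg',np.degrees(rv).round(1),'w',round(s['grip_width'],4),'Tq ax',(s['torque']@ax).round(2),'q6',s['q'][5].round(2),'t',round(s['t'],2))
E
python3 pk.py
python3 -m jog '[{"xyz":[0,0,-0.3],"turn":[0,0,0]},{"xyz":[0,0,-0.15],"turn":[0,0,0]}]'
python3 pk.py
```

```text
pulled mm 2.3 lat mm [ 0.5 -0.1] Fax 1.3 Flat [-0.8 -2.  -1.3] rotvec vs Rk deg [-0.1 -0.  -0. ] w 0.0147 Tq ax -0.0 q6 0.24 t 8.17
t: 8.33
eef_pos: [0.4927, -0.1262, 0.1451]
tcp_rot: [0.917, 0.262, 0.289, -0.082]
ft_force: [5.9, 2.8, -6.6]
grip_width: 0.0148
pulled mm 13.0 lat mm [ 0.4 -0.3] Fax -9.2 Flat [1.6 0.7 9.2] rotvec vs Rk deg [-0.1  0.   0. ] w 0.0148 Tq ax 0.02 q6 0.24 t 8.33
```

```bash
python3 -m jog '[{"xyz":[0,0,-0.2],"turn":[0,0,0]},{"xyz":[0,0,0],"turn":[0,0,0]}]'
python3 pk.py
python3 -m jog '[{"xyz":[0,0,-0.1],"turn":[0,0,0]}]'
python3 pk.py
```

```text
t: 8.5
eef_pos: [0.4902, -0.1278, 0.1493]
tcp_rot: [0.917, 0.262, 0.29, -0.082]
ft_force: [5.9, 2.4, -6.4]
grip_width: 0.0147
pulled mm 18.1 lat mm [ 0.4 -0.2] Fax -8.8 Flat [1.5 1.1 8.8] rotvec vs Rk deg [-0.1  0.1  0.1] w 0.0147 Tq ax -0.04 q6 0.24 t 8.5
t: 8.58
eef_pos: [0.4892, -0.1283, 0.1509]
tcp_rot: [0.917, 0.262, 0.29, -0.083]
ft_force: [8.1, 2.6, -6.7]
grip_width: 0.0148
pulled mm 20.1 lat mm [ 0.3 -0.3] Fax -10.2 Flat [ 2.9  2.  10.2] rotvec vs Rk deg [-0.1  0.1  0.1] w 0.0148 Tq ax 0.02 q6 0.24 t 8.58
```

```bash
python3 -m jog '[{"xyz":[0,0,-0.08],"turn":[0,0,0]},{"xyz":[0,0,0],"turn":[0,0,0]}]'
python3 pk.py
```

```text
t: 8.75
eef_pos: [0.4885, -0.1288, 0.1521]
tcp_rot: [0.917, 0.261, 0.29, -0.083]
ft_force: [7.6, 2.4, -6.8]
grip_width: 0.0145
pulled mm 21.6 lat mm [ 0.4 -0.3] Fax -10.0 Flat [ 2.4  2.  10. ] rotvec vs Rk deg [-0.1  0.2  0.1] w 0.0145 Tq ax 0.01 q6 0.24 t 8.75
```

```bash
python3 -m jog '[{"xyz":[0,0,0],"turn":[0,0,0.6]},{"xyz":[0,0,0],"turn":[0,0,0.8]},{"xyz":[0,0,0],"turn":[0,0,0.8]}]'
python3 pk.py
```

```text
t: 9.0
eef_pos: [0.4891, -0.1284, 0.1511]
tcp_rot: [0.938, 0.169, 0.281, -0.111]
ft_force: [6.4, 2.6, -6.3]
grip_width: 0.015
pulled mm 20.4 lat mm [ 0.3 -0.3] Fax -9.1 Flat [1.9 1.2 9.1] rotvec vs Rk deg [-0.1  0.2 11.5] w 0.015 Tq ax 0.03 q6 0.44 t 9.0
```

```bash
python3 -m jog '[{"xyz":[0,0,-0.03],"turn":[0,0,0.9]},{"xyz":[0,0,-0.02],"turn":[0,0,0.9]},{"xyz":[0,0,-0.02],"turn":[0,0,0.9]},{"xyz":[0,0,-0.02],"turn":[0,0,0.9]},{"xyz":[0,0,-0.02],"turn":[0,0,0.9]}]'
python3 pk.py
python3 -m jog '[{"xyz":[0,0,-0.02],"turn":[0,0,0.9]},{"xyz":[0,0,-0.02],"turn":[0,0,0.9]},{"xyz":[0,0,-0.02],"turn":[0,0,0.9]},{"xyz":[0,0,-0.02],"turn":[0,0,0.9]}]'
python3 pk.py
```

```text
t: 9.42
eef_pos: [0.4887, -0.1285, 0.1512]
tcp_rot: [0.952, -0.027, 0.253, -0.167]
ft_force: [8.0, 3.2, -7.0]
grip_width: 0.0146
pulled mm 20.7 lat mm [ 0.2 -0.4] Fax -10.6 Flat [ 3.   1.5 10.6] rotvec vs Rk deg [-0.   0.4 35.3] w 0.0146 Tq ax -0.03 q6 0.85 t 9.42
t: 9.75
eef_pos: [0.4886, -0.1285, 0.1513]
tcp_rot: [0.935, -0.184, 0.223, -0.207]
ft_force: [8.5, 1.8, -6.6]
grip_width: 0.0145
pulled mm 20.8 lat mm [ 0.1 -0.5] Fax -10.1 Flat [ 2.9  2.9 10.1] rotvec vs Rk deg [ 0.   0.5 54.3] w 0.0145 Tq ax 0.03 q6 1.18 t 9.75
```

```bash
python3 -m jog '[{"xyz":[0,0,-0.02],"turn":[0,0,0.9]},{"xyz":[0,0,-0.02],"turn":[0,0,0.9]},{"xyz":[0,0,0],"turn":[0,0,0.5]},{"xyz":[0,0,0],"turn":[0,0,0]}]'
python3 pk.py
```

```text
t: 10.08
eef_pos: [0.4889, -0.1282, 0.1507]
tcp_rot: [0.909, -0.284, 0.2, -0.23]
ft_force: [7.6, 2.7, -5.1]
grip_width: 0.015
pulled mm 20.1 lat mm [ 0.1 -0.5] Fax -8.7 Flat [3.5 1.7 8.7] rotvec vs Rk deg [ 0.1  0.5 66.7] w 0.015 Tq ax 0.05 q6 1.39 t 10.08
```

```bash
python3 -m jog '[{"xyz":[0,0,0.12],"turn":[0,0,0.1]},{"xyz":[0,0,0.12],"turn":[0,0,0]},{"xyz":[0,0,0.06],"turn":[0,0,0]}]'
python3 pk.py
python3 -m jog '[{"xyz":[0,0,0],"turn":[0,0,0]}]'
python3 pk.py
```

```text
t: 10.33
eef_pos: [0.493, -0.1261, 0.1447]
tcp_rot: [0.908, -0.288, 0.199, -0.231]
ft_force: [-12.6, -3.0, 12.4]
grip_width: 0.0151
pulled mm 12.5 lat mm [ 0.4 -0.2] Fax 17.2 Flat [ -3.   -4.1 -17.2] rotvec vs Rk deg [ 0.1  0.6 67.2] w 0.0151 Tq ax -0.0 q6 1.4 t 10.33
t: 10.42
eef_pos: [0.4927, -0.1261, 0.1448]
tcp_rot: [0.908, -0.288, 0.199, -0.231]
ft_force: [-0.7, 0.9, 0.0]
grip_width: 0.0148
pulled mm 12.8 lat mm [ 0.3 -0.3] Fax 0.1 Flat [-0.1 -1.1 -0.1] rotvec vs Rk deg [ 0.1  0.5 67.2] w 0.0148 Tq ax 0.02 q6 1.4 t 10.42
```

```bash
python3 -m jog '[{"xyz":[0,0,0],"turn":[0,0,0]},{"xyz":[0,0,0],"turn":[0,0,0]},{"xyz":[0,0,0],"turn":[0,0,0]},{"xyz":[0,0,0],"turn":[0,0,0]}]' 0.3 60
python3 pk.py
python3 -m jog '[{"xyz":[0,0,-0.5],"turn":[0,0,0]},{"xyz":[0,0,-1],"turn":[0,0,0]},{"xyz":[0,0,-1],"turn":[0,0,0]},{"xyz":[0,0,-1],"turn":[0,0,0]},{"xyz":[0,0,-1],"turn":[0,0,0]}]'
python3 - <<'E'
from kn import *
from bench import status,optics
c=optics.get_calibration('wrist');p,d=optics.capture('wrist');cv2.imwrite('pics/w9.png',p[:,:,::-1]);W=dict(p=p,d=d,**c);np.savez('pics/w9.npz',**W)
m,P,L=knob(W,(200,100,450,400))
print(len(P),cv2.boundingRect(m))
z=np.percentile(L[:,2],40);Lt=L[abs(L[:,2]-z)<.004]
print('z end',z,'was .0473');r=cv2.minAreaRect((Lt[:,:2]*1000).astype(np.float32));print(r)
E
```

```text
t: 10.75
eef_pos: [0.4932, -0.1271, 0.1462]
tcp_rot: [0.908, -0.288, 0.2, -0.23]
ft_force: [-1.1, -0.5, -0.3]
grip_width: 0.0552
pulled mm 13.9 lat mm [1.  0.8] Fax 0.4 Flat [-1.2 -0.2 -0.4] rotvec vs Rk deg [-0.   0.7 67.1] w 0.0552 Tq ax -0.03 q6 1.4 t 10.75
t: 11.17
eef_pos: [0.4346, -0.1595, 0.2357]
tcp_rot: [0.908, -0.288, 0.195, -0.232]
ft_force: [-0.9, -0.0, -0.1]
grip_width: 0.0553
1625 (260, 205, 68, 137)
z end 0.03682326113374649 was .0473
((370.9796447753906, 368.5778503417969), (41.64774703979492, 15.206535339355469), 66.01264953613281)
```

View pics/w9.png

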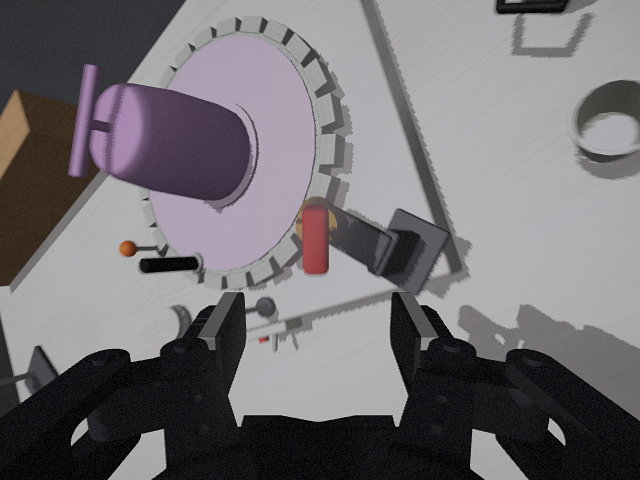

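```bash
cat > geo.py <<'E'
from kn import *
from scipy.optimize import least_squares
def ball(W,lo,hi,box,r=.010):
    m=cv2.inRange(cv2.cvtColor(W['p'],cv2.COLOR_RGB2HSV),np.array(lo),np.array(hi))
    k=np.zeros_like(m);k[box[1]:box[3],box[0]:box[2]]=255;m&=k
    (u,v),rr=cv2.minEnclosingCircle(np.argwhere(m)[:,::-1].astype(np.float32))
    M=cv2.moments(m,True);u,v=M['m10']/M['m00'],M['m01']/M['m00']
    return onz(W,u,v,.107),(u,v)   # ball centre at 55+62-10
E
python3 - <<'E'
from geo import *
W=dict(np.load('pics/w1.npz'))
O,po=ball(W,(4,120,60),(18,255,255),(180,40,230,80));B,pb=ball(W,(105,100,40),(125,255,255),(190,160,230,200))
print(O,po,B,pb)
# black post pixels -> points
h=cv2.cvtColor(W['p'],cv2.COLOR_RGB2HSV);m=cv2.inRange(h,np.array((0,0,0)),np.array((179,255,60)));k=np.zeros_like(m);k[75:140,195:240]=255;m&=k
P=np.array([dpt(W,W['d'],u,v) for v,u in zip(*np.where(m)) if W['d'][v,u]>0]);P=P[(P[:,2]>.095)&(P[:,2]<.146)]
f=lambda q:np.hypot(P[:,0]-q[0],P[:,1]-q[1])-.008
s=least_squares(f,[.562,.061],loss='soft_l1',f_scale=.002);post=s.x;print('post',post,len(P),np.abs(s.fun).mean())
# ball via depth too
for nm,lo,hi,box in(('or',(4,120,60),(18,255,255),(180,40,230,80)),('bl',(105,100,40),(125,255,255),(190,160,230,200))):
    m=cv2.inRange(h,np.array(lo),np.array(hi));k=np.zeros_like(m);k[box[1]:box[3],box[0]:box[2]]=255;m&=k;m=cv2.erode(m,np.ones((3,3)))
    Q=np.array([dpt(W,W['d'],u,v) for v,u in zip(*np.where(m)) if W['d'][v,u]>0])
    s=least_squares(lambda q:np.linalg.norm(Q-q,axis=1)-.01,Q.mean(0)-[0,0,.01],loss='soft_l1',f_scale=.002);print(nm,s.x)
# platter rim: lilac disc edge pixels at z=.085
m=cv2.inRange(h,np.array((130,10,90)),np.array((165,90,255)))
Q=[]
for v,u in zip(*np.where(m)):
    if W['d'][v,u]>0:
        X=dpt(W,W['d'],u,v)
        if abs(X[2]-.085)<.002:Q.append(X[:2])
Q=np.array(Q);print(len(Q));hull=cv2.convexHull(Q.astype(np.float32))[:,0]
s=least_squares(lambda q:np.hypot(hull[:,0]-q[0],hull[:,1]-q[1])-q[2],[.64,-.028,.12],loss='soft_l1',f_scale=.001);print('disc',s.x,np.abs(s.fun).mean())
s2=least_squares(lambda q:[np.hypot(*(O[:2]-q))-.162,np.hypot(*(B[:2]-q))-.162,np.hypot(*(post-q))-.12],[.64,-.028]);print('tri',s2.x,s2.fun)
for c in(s.x[:2],s2.x,np.array([.6407,-.0276])):
    a=lambda X:np.degrees(np.arctan2(X[1]-c[1],X[0]-c[0]))
    print(a(O),a(B),a(post),'delta',a(O)-a(post))
E
```

```text
[0.62603321 0.13075277 0.107     ] (200.90052356020942, 55.40837696335078) [0.48588007 0.01535481 0.107     ] (211.0, 182.96666666666667)
post [0.56509686 0.05918325] 452 0.0003775956303753047
or [0.6250664  0.12972965 0.10648904]
bl [0.48587739 0.01564525 0.1065308 ]
16323
disc [ 0.64597903 -0.02980899  0.12194702] 0.0006149986302935959
tri [ 0.64189233 -0.03126591] [ 0.00079301  0.00082911 -0.00134675]
97.08130375468542 164.24628017980683 132.26668777608702 delta -35.1853840214016
95.59055935716009 163.36242110132503 130.33278115665792 delta -34.74222179949783
95.29169301923696 164.4933189933376 131.06147008434888 delta -35.769777065111924
```

```bash
cat >> geo.py <<'E'
C0=np.array([.643,-.0305]);RP=.120
def Rp(azdeg):
    a=np.radians(azdeg);return np.stack([[np.cos(a),np.sin(a),0],[np.sin(a),-np.cos(a),0],[0,0,-1]],1)
def Pp(azdeg,z):
    a=np.radians(azdeg);return np.array([C0[0]+RP*np.cos(a),C0[1]+RP*np.sin(a),z])
E
python3 - <<'E'
from geo import *
from bench import status
print(Rp(131),np.linalg.det(Rp(131)),Pp(131.2,.3))
togo(status.observe(),(.42,-.10,.34),Rp(131))
E
```

```text
[[-0.65605903  0.75470958  0.        ]
 [ 0.75470958  0.65605903  0.        ]
 [ 0.          0.         -1.        ]] 1.0 [0.56395726 0.05978979 0.3       ]
pos [ 0.4345 -0.1615  0.2406] shift units [-1.04 -3.66 -2.78]
turn units(5deg) [  2.86  -9.8  -31.77]
q [-0.82 -0.36  1.82  0.6   1.55  1.39] F [ 0.4 -0.2  4.1] w 0.0554 t 11.22
```

```bash
python3 -m jog '[{"xyz":[-0.2,-0.4,-0.7],"turn":[0,0,0]},{"xyz":[-0.2,-0.8,-0.6],"turn":[0,0,0]},{"xyz":[-0.2,-0.8,-0.5],"turn":[0,0,0]},{"xyz":[-0.2,-0.8,-0.5],"turn":[0,0,0]},{"xyz":[-0.2,-0.8,-0.5],"turn":[0,0,0]}]'
python3 -m jog '[{"xyz":[0,0,0],"turn":[0.085,-0.3,-0.94]},{"xyz":[0,0,0],"turn":[0.085,-0.3,-0.94]},{"xyz":[0,0,0],"turn":[0.085,-0.3,-0.94]},{"xyz":[0,0,0],"turn":[0.085,-0.3,-0.94]},{"xyz":[0,0,0],"turn":[0.085,-0.3,-0.94]}]'
python3 -m jog '[{"xyz":[0,0,0],"turn":[0.085,-0.3,-0.94]},{"xyz":[0,0,0],"turn":[0.085,-0.3,-0.94]},{"xyz":[0,0,0],"turn":[0.085,-0.3,-0.94]},{"xyz":[0,0,0],"turn":[0.085,-0.3,-0.94]},{"xyz":[0,0,0],"turn":[0.085,-0.3,-0.94]}]'
python3 -m jog '[{"xyz":[0,0,0],"turn":[0.085,-0.3,-0.94]},{"xyz":[0,0,0],"turn":[0.085,-0.3,-0.94]},{"xyz":[0,0,0],"turn":[0.085,-0.3,-0.94]},{"xyz":[0,0,0],"turn":[0.085,-0.3,-0.94]},{"xyz":[0,0,0],"turn":[0.085,-0.3,-0.94]}]'
python3 -m jog '[{"xyz":[0,0,0],"turn":[0.085,-0.3,-0.94]},{"xyz":[0,0,0],"turn":[0.085,-0.3,-0.94]},{"xyz":[0,0,0],"turn":[0.085,-0.3,-0.94]},{"xyz":[0,0,0],"turn":[0.085,-0.3,-0.94]},{"xyz":[0,0,0],"turn":[0.085,-0.3,-0.94]}]'
python3 - <<'E'
from geo import *
from bench import status
togo(status.observe(),(.42,0.02,.34),Rp(131))
E
```

```text
t: 11.63
eef_pos: [0.4182, -0.103, 0.3416]
tcp_rot: [0.907, -0.292, 0.198, -0.23]
ft_force: [0.2, 1.0, 0.2]
grip_width: 0.0557
t: 12.05
eef_pos: [0.4187, -0.1005, 0.3502]
tcp_rot: [0.955, -0.071, 0.193, -0.215]
ft_force: [-0.8, 0.2, -0.6]
grip_width: 0.0555
t: 12.47
eef_pos: [0.4193, -0.1011, 0.3501]
tcp_rot: [0.954, 0.153, 0.172, -0.192]
ft_force: [-0.4, 0.0, -0.4]
grip_width: 0.0553
t: 12.88
eef_pos: [0.4202, -0.1017, 0.3494]
tcp_rot: [0.905, 0.369, 0.141, -0.158]
ft_force: [-0.2, -1.0, -0.4]
grip_width: 0.0554
t: 13.3
eef_pos: [0.4213, -0.1022, 0.3487]
tcp_rot: [0.809, 0.566, 0.103, -0.116]
ft_force: [-0.1, -0.0, 0.3]
grip_width: 0.0553
pos [ 0.4213 -0.1022  0.3487] shift units [ 4.24 -1.65  1.82]
turn units(5deg) [  1.09  -3.59 -12.11]
q [-0.52 -0.14  1.34  0.32  2.05 -0.04] F [-0.1 -0.   0.3] w 0.0553 t 13.3
```

```bash
python3 -m jog '[{"xyz":[0,0,0],"turn":[0.085,-0.28,-0.94]},{"xyz":[0,0,0],"turn":[0.085,-0.28,-0.94]},{"xyz":[0,0,0],"turn":[0.085,-0.28,-0.94]},{"xyz":[0,0,0],"turn":[0.085,-0.28,-0.94]},{"xyz":[0,0,0],"turn":[0.085,-0.28,-0.94]}]'
python3 -m jog '[{"xyz":[0,0,0],"turn":[0.085,-0.28,-0.94]},{"xyz":[0,0,0],"turn":[0.085,-0.28,-0.94]},{"xyz":[0,0,0],"turn":[0.085,-0.28,-0.94]},{"xyz":[0,0,0],"turn":[0.085,-0.28,-0.94]},{"xyz":[0,0,0],"turn":[0.085,-0.28,-0.94]}]'
python3 -m jog '[{"xyz":[0,0,0],"turn":[0.085,-0.28,-0.94]},{"xyz":[0,0,0],"turn":[0.085,-0.28,-0.94]},{"xyz":[0,0,0],"turn":[0.0,-0.28,-0.5]}]'
python3 - <<'E'
from geo import *
from bench import status
togo(status.observe(),Pp(131,.30),Rp(131))
togo(status.observe(),Pp(131,.30)+[-.05,0,.04],Rp(131))
E
```

```text
t: 13.72
eef_pos: [0.4226, -0.1024, 0.3481]
tcp_rot: [0.672, 0.734, 0.063, -0.071]
ft_force: [-0.4, 0.4, -0.8]
grip_width: 0.0556
t: 14.13
eef_pos: [0.4239, -0.1024, 0.3474]
tcp_rot: [0.5, 0.865, 0.02, -0.022]
ft_force: [-0.6, -0.4, -0.1]
grip_width: 0.0555
t: 14.38
eef_pos: [0.4247, -0.1022, 0.3471]
tcp_rot: [0.402, 0.916, -0.003, 0.01]
ft_force: [-0.3, 0.5, 0.1]
grip_width: 0.0553
pos [ 0.4247 -0.1022  0.3471] shift units [1.03 8.5  1.88]
turn units(5deg) [0.03 0.24 0.33]
q [-0.31 -0.2   1.36 -0.01  1.95 -1.06] F [-0.3  0.5  0.1] w 0.0553 t 14.38
pos [ 0.4247 -0.1022  0.3471] shift units [2.35 7.03 0.25]
turn units(5deg) [0.03 0.24 0.33]
q [-0.31 -0.2   1.36 -0.01  1.95 -1.06] F [-0.3  0.5  0.1] w 0.0553 t 14.38
```

```bash
python3 -m jog '[{"xyz":[0.3,0.9,0.05],"turn":[0,0.2,0.3]},{"xyz":[0.3,0.9,0.05],"turn":[0,0,0]},{"xyz":[0.3,0.9,0.05],"turn":[0,0,0]},{"xyz":[0.3,0.9,0.05],"turn":[0,0,0]},{"xyz":[0.3,0.9,0.05],"turn":[0,0,0]}]'
python3 -m jog '[{"xyz":[0.3,0.9,0.05],"turn":[0,0,0]},{"xyz":[0.3,0.9,0],"turn":[0,0,0]},{"xyz":[0.2,0.4,0],"turn":[0,0,0]},{"xyz":[0,0,0],"turn":[0,0,0]}]'
python3 - <<'E'
from geo import *
from bench import status,optics
togo(status.observe(),Pp(131,.30),Rp(131))
c=optics.get_calibration('wrist');p,d=optics.capture('wrist');cv2.imwrite('pics/w10.png',p[:,:,::-1]);W=dict(p=p,d=d,**c);np.savez('pics/w10.npz',**W)
print(proj(c,Pp(131,.15)))
E
```

```text
t: 14.8
eef_pos: [0.4858, 0.0022, 0.3421]
tcp_rot: [0.415, 0.91, 0.001, 0.006]
ft_force: [0.4, -0.6, 0.3]
grip_width: 0.0555
t: 15.13
eef_pos: [0.5168, 0.0594, 0.3391]
tcp_rot: [0.413, 0.911, 0.001, 0.005]
ft_force: [-0.6, 0.4, -0.4]
grip_width: 0.0555
pos [0.5168 0.0594 0.3391] shift units [-1.22  1.43  1.58]
turn units(5deg) [0.07 0.09 0.04]
q [ 0.04  0.04  1.15 -0.    1.93 -0.68] F [-0.6  0.4 -0.4] w 0.0555 t 15.13
[355.66874722 241.42210875]
```

View pics/w10.png

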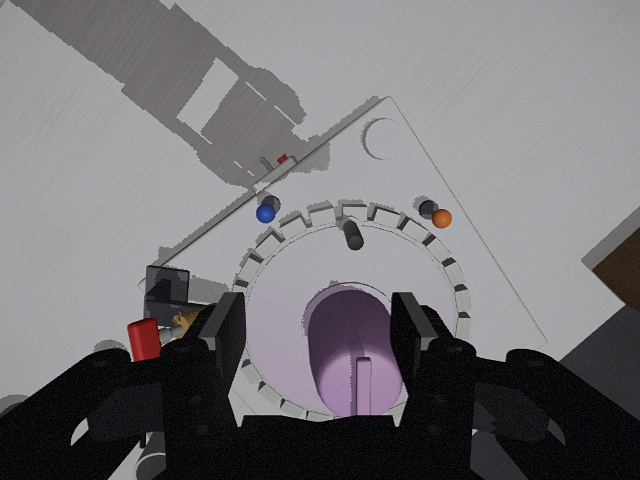

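```bash
cat > meas.py <<'E'
from geo import *
import sys
def meas(fn,boxO,boxB,boxP):
    W=dict(np.load(fn));h=cv2.cvtColor(W['p'],cv2.COLOR_RGB2HSV)
    def sel(lo,hi,box):
        m=cv2.inRange(h,np.array(lo),np.array(hi));k=np.zeros_like(m);k[box[1]:box[3],box[0]:box[2]]=255;return m&k
    O,_=ball(W,(4,120,60),(18,255,255),boxO)
    B=None
    if boxB: B,_=ball(W,(105,100,40),(125,255,255),boxB)
    m=sel((0,0,0),(179,255,70),boxP)
    P=np.array([dpt(W,W['d'],u,v) for v,u in zip(*np.where(m)) if W['d'][v,u]>0]);P=P[(P[:,2]>.095)]
    T=P[P[:,2]>.1485];S=P[P[:,2]<.146]
    post=least_squares(lambda q:np.hypot(S[:,0]-q[0],S[:,1]-q[1])-.008,T[:,:2].mean(0) if len(T) else S[:,:2].mean(0),loss='soft_l1',f_scale=.002).x
    print('post side-fit',post,len(S),'top mean',T[:,:2].mean(0) if len(T) else None,len(T),'zmax',P[:,2].max())
    m=sel((125,8,90),(170,110,255),(0,0,640,480))
    Q=np.array([dpt(W,W['d'],u,v)[[0,1,2]] for v,u in zip(*np.where(m)) if W['d'][v,u]>0]);Q=Q[abs(Q[:,2]-.085)<.002]
    hull=cv2.convexHull(Q[:,:2].astype(np.float32))[:,0]
    s=least_squares(lambda q:np.hypot(hull[:,0]-q[0],hull[:,1]-q[1])-.122,[.643,-.03],loss='soft_l1',f_scale=.001)
    print('disc',s.x,len(hull),np.median(np.abs(s.fun)))
    print('orange',O,'blue',B)
    for c in (C0,s.x):
        a=lambda X:np.degrees(np.arctan2(X[1]-c[1],X[0]-c[0])).round(2);r=lambda X:np.hypot(*(X[:2]-c)).round(4)
        print('c',c,'or',a(O),r(O),'post',a(post),r(post),'delta',a(O)-a(post), *(('blue',a(B),r(B)) if B is not None else ()))
    return W
E
python3 - <<'E'
from meas import *
meas('pics/w10.npz',(425,205,460,235),(250,200,282,226),(335,215,370,255))
meas('pics/w1.npz',(180,40,230,80),(190,160,230,200),(195,75,240,140))
E
```

```text
post side-fit [0.56496688 0.05876263] 182 top mean [0.56434694 0.05930545] 169 zmax 0.1513121497504144
disc [ 0.6457708  -0.02987579] 61 0.0002908287611173843
orange [0.62495761 0.13004128 0.107     ] blue [0.485793   0.01571817 0.107     ]
c [ 0.643  -0.0305] or 96.41 0.1616 post 131.16 0.1186 delta -34.75 blue 163.62 0.1639
c [ 0.6457708  -0.02987579] or 97.42 0.1613 post 132.35 0.1199 delta -34.92999999999999 blue 164.09 0.1663
post side-fit [0.56509718 0.05918282] 454 top mean [0.56442992 0.05842384] 122 zmax 0.1510994468754669
disc [ 0.64612862 -0.02968841] 44 0.0002820378597204187
orange [0.62603321 0.13075277 0.107     ] blue [0.48588007 0.01535481 0.107     ]
c [ 0.643  -0.0305] or 96.01 0.1621 post 130.98 0.1188 delta -34.969999999999985 blue 163.73 0.1637
c [ 0.64612862 -0.02968841] or 97.14 0.1617 post 132.36 0.1203 delta -35.22000000000001 blue 164.3 0.1665
```

```bash
sed -i 's/^C0=.*/C0=np.array([.6455,-.0299]);RP=.120/' geo.py
python3 - <<'E'
from geo import *
from bench import status
print(Pp(132.3,.3));togo(status.observe(),Pp(132.3,.20),Rp(132.3))
E
```

```text
[0.5647385  0.05885573 0.3       ]
pos [0.5165 0.0586 0.3391] shift units [-1.22  1.43  5.58]
turn units(5deg) [ 0.06  0.09 -0.23]
q [ 0.04  0.04  1.16 -0.    1.93 -0.68] F [-0.  -0.1 -0.6] w 0.0552 t 15.18
```

```bash
python3 -m jog '[{"xyz":[-0.4,0.5,0],"turn":[0.06,0.09,-0.23]},{"xyz":[-0.4,0.5,0.6],"turn":[0,0,0]},{"xyz":[-0.4,0.4,0.8],"turn":[0,0,0]},{"xyz":[0,0,0.8],"turn":[0,0,0]},{"xyz":[0,0,0.8],"turn":[0,0,0]}]'
python3 -m jog '[{"xyz":[0,0,0.8],"turn":[0,0,0]},{"xyz":[0,0,0.8],"turn":[0,0,0]},{"xyz":[0,0,0.6],"turn":[0,0,0]},{"xyz":[0,0,0],"turn":[0,0,0]}]'
python3 - <<'E'
from geo import *
from bench import status,optics
togo(status.observe(),Pp(132.3,.10),Rp(132.3))
c=optics.get_calibration('wrist');p,d=optics.capture('wrist');cv2.imwrite('pics/w11.png',p[:,:,::-1]);W=dict(p=p,d=d,**c);np.savez('pics/w11.npz',**W)
E
```

```text
t: 15.6
eef_pos: [0.5649, 0.054, 0.2696]
tcp_rot: [0.405, 0.914, 0.002, 0.007]
ft_force: [-0.6, -0.4, -0.4]
grip_width: 0.0555
t: 15.93
eef_pos: [0.5628, 0.0477, 0.2085]
tcp_rot: [0.408, 0.913, 0.0, 0.004]
ft_force: [-0.3, 0.2, 0.0]
grip_width: 0.0553
pos [0.5628 0.0477 0.2085] shift units [0.32 0.34 4.34]
turn units(5deg) [ 0.05  0.09 -0.1 ]
q [ 0.02  0.16  1.29 -0.    1.69 -0.71] F [-0.3  0.2  0. ] w 0.0553 t 15.93
```

View pics/w11.png

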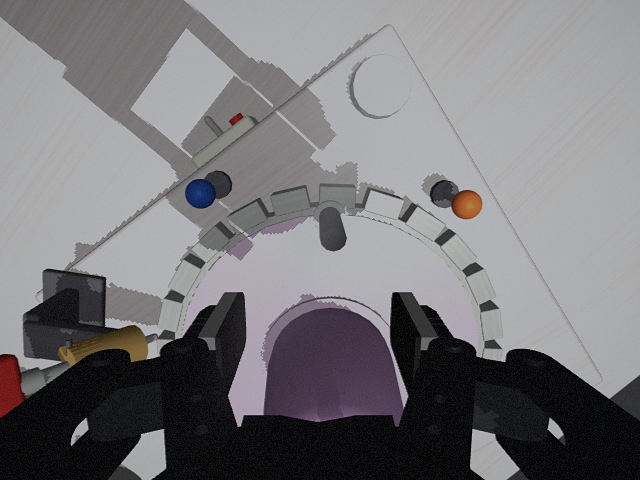

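```bash
python3 -m jog '[{"xyz":[0.32,0.34,0],"turn":[0.05,0.09,-0.1]},{"xyz":[0.04,0,0.6],"turn":[0,0,0]},{"xyz":[0.04,0,0.6],"turn":[0,0,0]},{"xyz":[0,0,0],"turn":[0,0,0]}]'
python3 - <<'E'
from geo import *
from bench import status,optics
togo(status.observe(),Pp(132.3,.10),Rp(132.3))
c=optics.get_calibration('wrist');p,d=optics.capture('wrist');cv2.imwrite('pics/w12.png',p[:,:,::-1]);W=dict(p=p,d=d,**c);np.savez('pics/w12.npz',**W)
E
```

```text
t: 16.32
eef_pos: [0.5652, 0.0609, 0.1872]
tcp_rot: [0.405, 0.914, 0.003, 0.005]
ft_force: [-0.7, -0.4, -0.7]
grip_width: 0.0555
pos [0.5652 0.0609 0.1872] shift units [-0.03 -0.1   3.49]
turn units(5deg) [ 0.11  0.07 -0.01]
q [ 0.04  0.17  1.32  0.    1.64 -0.7 ] F [-0.7 -0.4 -0.7] w 0.0555 t 16.32
```

View pics/w12.png

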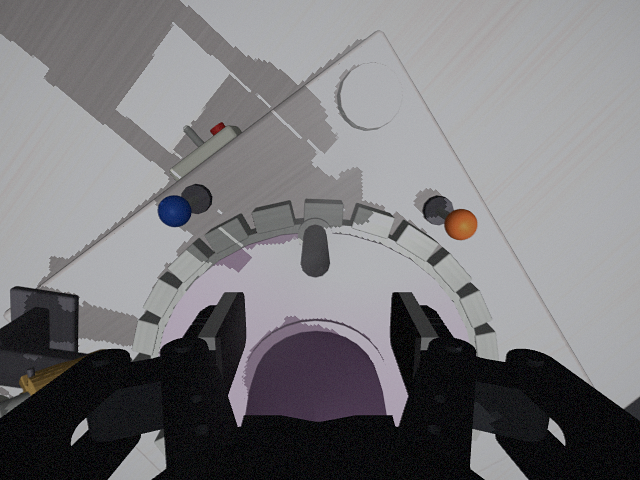

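```bash
python3 -m jog '[{"xyz":[-0.03,-0.1,0.7],"turn":[0.1,0.07,0]},{"xyz":[0.03,0,0.8],"turn":[0,0,0]},{"xyz":[0.03,0,0.8],"turn":[0,0,0]},{"xyz":[0.03,0,0.8],"turn":[0,0,0]},{"xyz":[0.03,0,0.4],"turn":[0,0,0]}]'
python3 - <<'E'
from geo import *
from bench import status,optics
togo(status.observe(),Pp(132.3,.095),Rp(132.3))
c=optics.get_calibration('wrist');p,d=optics.capture('wrist');cv2.imwrite('pics/w13.png',p[:,:,::-1]);W=dict(p=p,d=d,**c);np.savez('pics/w13.npz',**W)
E
```

```text
t: 16.78
eef_pos: [0.5684, 0.0613, 0.1081]
tcp_rot: [0.404, 0.915, 0.004, 0.008]
ft_force: [-0.7, 0.8, -0.4]
grip_width: 0.0556
pos [0.5684 0.0613 0.1081] shift units [ 0.03 -0.18  0.52]
turn units(5deg) [0.17 0.14 0.  ]
q [ 0.04  0.22  1.42 -0.    1.48 -0.7 ] F [-0.7  0.8 -0.4] w 0.0556 t 16.78
```

View pics/w13.png

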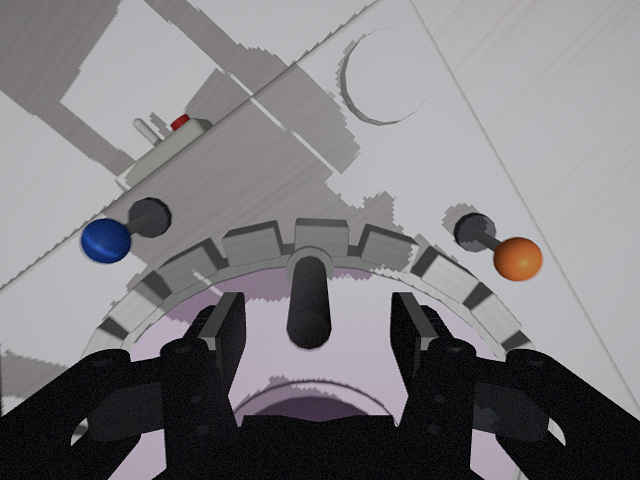

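```bash
python3 -m jog '[{"xyz":[0.03,-0.18,0.5],"turn":[0.17,0.14,0]},{"xyz":[0,0,0],"turn":[0,0,0]}]'
python3 -m jog '[{"xyz":[0,0,0],"turn":[0,0,0]},{"xyz":[0,0,0],"turn":[0,0,0]},{"xyz":[0,0,0],"turn":[0,0,0]},{"xyz":[0,0,0],"turn":[0,0,0]},{"xyz":[0,0,0],"turn":[0,0,0]}]' -1 20
python3 - <<'E'
from geo import *
from bench import status,optics
for a in(132.3,127,97.2): togo(status.observe(),Pp(a,.095),Rp(a))
c=optics.get_calibration('wrist');p,d=optics.capture('wrist');cv2.imwrite('pics/w14.png',p[:,:,::-1]);W=dict(p=p,d=d,**c);np.savez('pics/w14.npz',**W)
E
```

```text
t: 17.0
eef_pos: [0.5641, 0.0588, 0.0942]
tcp_rot: [0.404, 0.915, -0.001, -0.002]
ft_force: [-1.0, 0.1, -0.4]
grip_width: 0.0554
t: 17.42
eef_pos: [0.5656, 0.0586, 0.0968]
tcp_rot: [0.404, 0.915, -0.0, -0.0]
ft_force: [0.8, -0.3, -4.5]
grip_width: 0.0153
pos [0.5656 0.0586 0.0968] shift units [ 0.03 -0.02  0.07]
turn units(5deg) [-0. -0.  0.]
q [ 0.04  0.24  1.42 -0.    1.48 -0.7 ] F [ 0.8 -0.3 -4.5] w 0.0153 t 17.42
pos [0.5656 0.0586 0.0968] shift units [0.01 0.42 0.07]
turn units(5deg) [-0.   -0.    1.06]
q [ 0.04  0.24  1.42 -0.    1.48 -0.7 ] F [ 0.8 -0.3 -4.5] w 0.0153 t 17.42
pos [0.5656 0.0586 0.0968] shift units [-0.84  2.74  0.07]
turn units(5deg) [-0.    0.    7.02]
q [ 0.04  0.24  1.42 -0.    1.48 -0.7 ] F [ 0.8 -0.3 -4.5] w 0.0153 t 17.42
```

View pics/w14.png

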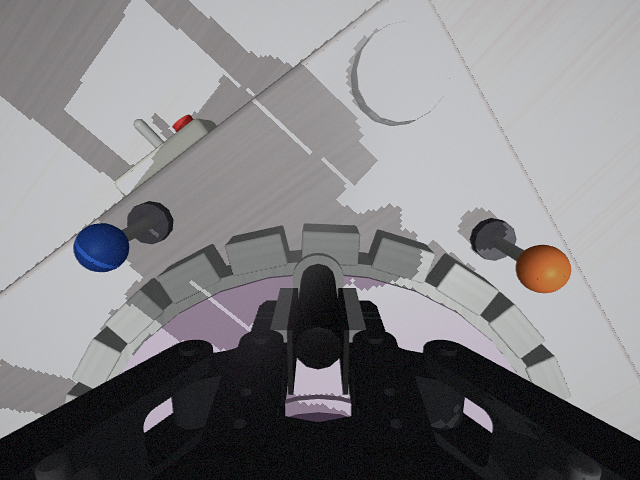

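```bash
python3 -m jog '[{"xyz":[0.02,0.2,0.02],"turn":[0,0,0.5]},{"xyz":[-0.01,0.21,0.01],"turn":[0,0,0.5]},{"xyz":[-0.01,0.21,0],"turn":[0,0,0.5]}]'
python3 - <<'E'
from geo import *
from bench import status
s=status.observe();p=s['eef_pos'];print(np.degrees(np.arctan2(p[1]-C0[1],p[0]-C0[0])),np.hypot(*(p[:2]-C0)))
togo(s,Pp(97.2,.095),Rp(97.2));print(s['torque'])
E
```

```text
t: 17.72
eef_pos: [0.5773, 0.0679, 0.0968]
tcp_rot: [0.465, 0.885, -0.001, -0.0]
ft_force: [-0.6, -0.9, -3.3]
grip_width: 0.0151
124.91603048653097 0.11923971636530956
pos [0.5773 0.0679 0.0968] shift units [-0.51  2.24  0.07]
turn units(5deg) [-0.01  0.01  5.47]
q [ 0.05  0.27  1.38 -0.    1.49 -0.55] F [-0.6 -0.9 -3.3] w 0.0151 t 17.72
[0.02522449 0.05043766 0.08230499]
```

```bash
python3 -m jog '[{"xyz":[-0.01,0.25,0],"turn":[0,0,0.6]},{"xyz":[-0.01,0.25,0],"turn":[0,0,0.6]},{"xyz":[-0.01,0.25,0],"turn":[0,0,0.6]},{"xyz":[-0.01,0.25,0],"turn":[0,0,0.6]},{"xyz":[-0.01,0.25,0],"turn":[0,0,0.6]}]'
cat > pa.py <<'E'
from geo import *
from bench import status
s=status.observe();p=s['eef_pos'];print(np.degrees(np.arctan2(p[1]-C0[1],p[0]-C0[0])),np.hypot(*(p[:2]-C0)))
togo(s,Pp(97.2,.095),Rp(97.2))
E
python3 pa.py
```

```text
t: 18.13
eef_pos: [0.6055, 0.0826, 0.0968]
tcp_rot: [0.581, 0.814, -0.001, -0.001]
ft_force: [-0.1, -0.9, -1.9]
grip_width: 0.0152
109.59367122421979 0.11938728406821414
pos [0.6055 0.0826 0.0968] shift units [-0.08  1.03  0.07]
turn units(5deg) [-0.03  0.01  2.34]
q [ 0.08  0.36  1.28 -0.    1.51 -0.25] F [-0.1 -0.9 -1.9] w 0.0152 t 18.13
```

```bash
python3 -m jog '[{"xyz":[-0.01,0.25,0],"turn":[0,0,0.6]},{"xyz":[-0.01,0.25,0],"turn":[0,0,0.6]},{"xyz":[-0.01,0.25,0],"turn":[0,0,0.6]},{"xyz":[0,0.1,0],"turn":[0,0,0.3]},{"xyz":[0,0,0],"turn":[0,0,0]}]'
python3 pa.py
python3 - <<'E'
from bench import optics
import numpy as np,cv2
c=optics.get_calibration('wrist');p,d=optics.capture('wrist');cv2.imwrite('pics/w15.png',p[:,:,::-1]);np.savez('pics/w15.npz',p=p,d=d,**c)
E
```

```text
t: 18.55
eef_pos: [0.6278, 0.0882, 0.0968]
tcp_rot: [0.657, 0.754, -0.001, -0.001]
ft_force: [0.2, 0.3, -2.6]
grip_width: 0.0151
98.54338251052934 0.11941889245868609
pos [0.6278 0.0882 0.0968] shift units [0.02 0.11 0.07]
turn units(5deg) [-0.03  0.01  0.13]
q [ 0.08  0.42  1.2  -0.    1.52 -0.05] F [ 0.2  0.3 -2.6] w 0.0151 t 18.55
```

View pics/w15.png

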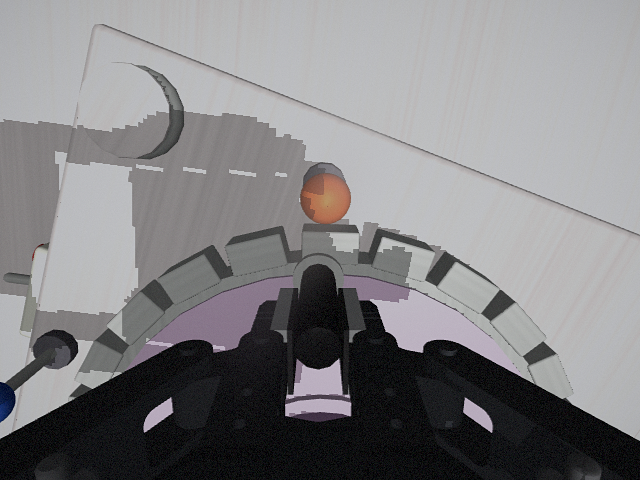

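```bash
python3 -m jog '[{"xyz":[0,0.11,0],"turn":[0,0,0.15]},{"xyz":[0,0,0],"turn":[0,0,0]}]'
python3 pa.py
python3 - <<'E'
from geo import *
from bench import optics
c=optics.get_calibration('wrist');p,d=optics.capture('wrist');cv2.imwrite('pics/w16.png',p[:,:,::-1]);W=dict(p=p,d=d,**c);np.savez('pics/w16.npz',**W)
O,uv=ball(W,(4,120,60),(18,255,255),(270,160,380,230));print(O,uv,np.degrees(np.arctan2(O[1]-C0[1],O[0]-C0[0])),np.hypot(*(O[:2]-C0)))
h=cv2.cvtColor(p,cv2.COLOR_RGB2HSV);m=cv2.inRange(h,np.array((0,0,0)),np.array((179,255,70)));k=np.zeros_like(m);k[265:370,295:345]=255;m&=k
P=np.array([dpt(W,d,u,v) for v,u in zip(*np.where(m)) if d[v,u]>0]);S=P[(P[:,2]>.09)&(P[:,2]<.118)]
q=least_squares(lambda q:np.hypot(S[:,0]-q[0],S[:,1]-q[1])-.008,Pp(97,0)[:2],loss='soft_l1',f_scale=.001).x
print('post',q,len(S),np.degrees(np.arctan2(q[1]-C0[1],q[0]-C0[0])),np.hypot(*(q-C0)))
E
```

```text
t: 18.77
eef_pos: [0.6303, 0.0886, 0.0968]
tcp_rot: [0.661, 0.75, -0.001, -0.001]
ft_force: [1.4, 0.5, -2.9]
grip_width: 0.0149
97.32409856559563 0.11943479477742876
pos [0.6303 0.0886 0.0968] shift units [0.02 0.01 0.07]
turn units(5deg) [-0.03  0.01 -0.  ]
q [ 0.08  0.43  1.19 -0.    1.53 -0.04] F [ 1.4  0.5 -2.9] w 0.0149 t 18.77
[0.62423036 0.12874281 0.107     ] (314.739406779661, 201.4427966101695) 97.63625103328786 0.16006230033069258
post [0.63035637 0.08916722] 802 97.24828015876915 0.12002638585781646
```

```bash
python3 -m jog '[{"xyz":[0,0,0],"turn":[0,0,0]},{"xyz":[0,0,0],"turn":[0,0,0]},{"xyz":[0,0,0],"turn":[0,0,0]},{"xyz":[0,0,0],"turn":[0,0,0]}]' 0.2 20
python3 -m jog '[{"xyz":[0,0,-0.5],"turn":[0,0,0]},{"xyz":[0,0,-0.7],"turn":[0,0,0]},{"xyz":[0,0,-0.8],"turn":[0,0,0]},{"xyz":[0,0,-0.8],"turn":[0,0,0]},{"xyz":[0,0,-0.8],"turn":[0,0,0]}]'
python3 -m jog '[{"xyz":[0,0,-0.8],"turn":[0,0,0]},{"xyz":[0,0,-0.8],"turn":[0,0,0]},{"xyz":[0,0,-0.8],"turn":[0,0,0]},{"xyz":[0,0,-0.8],"turn":[0,0,0]},{"xyz":[0,0,-0.8],"turn":[0,0,0]}]'
python3 -m jog '[{"xyz":[0.5,0,-0.5],"turn":[0,0,0]},{"xyz":[0,0,0],"turn":[0,0,0]}]'
python3 pa.py
python3 - <<'E'
from bench import optics
import numpy as np,cv2
for n in('wrist','top','scene'):
    c=optics.get_calibration(n);p,d=optics.capture(n);cv2.imwrite(f'pics/f_{n}.png',p[:,:,::-1]);np.savez(f'pics/f_{n}.npz',p=p,d=d,**c)
E
```

```text
t: 19.15
eef_pos: [0.6302, 0.0886, 0.0983]
tcp_rot: [0.661, 0.75, -0.001, -0.0]
ft_force: [-0.2, 0.9, -0.4]
grip_width: 0.0512
t: 19.57
eef_pos: [0.6279, 0.0884, 0.19]
tcp_rot: [0.661, 0.751, -0.004, -0.003]
ft_force: [0.7, -0.6, 0.2]
grip_width: 0.0512
t: 19.98
eef_pos: [0.6276, 0.0885, 0.3023]
tcp_rot: [0.661, 0.751, -0.002, -0.001]
ft_force: [0.1, 0.6, 0.3]
grip_width: 0.0512
t: 20.15
eef_pos: [0.6264, 0.1009, 0.3239]
tcp_rot: [0.661, 0.75, 0.002, 0.003]
ft_force: [-0.3, -0.6, 0.2]
grip_width: 0.0513
98.29928734420962 0.13216281031436
pos [0.6264 0.1009 0.3239] shift units [-0.48  0.04  9.16]
turn units(5deg) [0.08 0.01 0.01]
q [ 0.1   0.38  0.79 -0.    1.96 -0.02] F [-0.3 -0.6  0.2] w 0.0513 t 20.15
```

View pics/f_wrist.png

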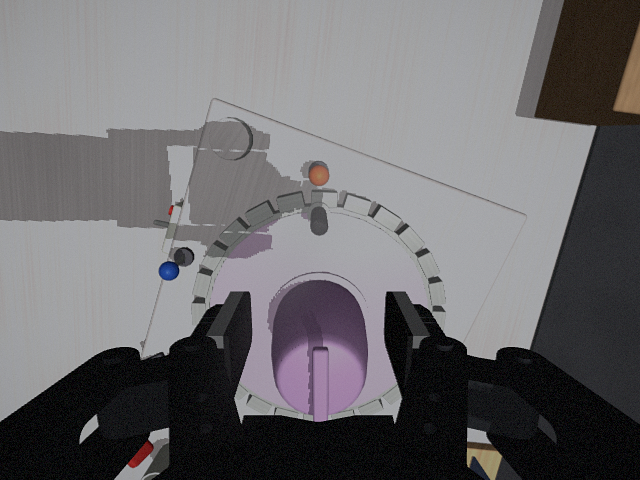

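View pics/f_scene.png

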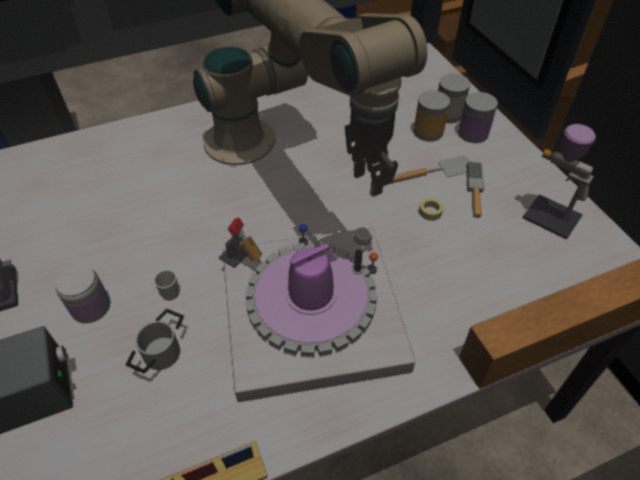

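```bash
python3 - <<'E'
from meas import *
meas('pics/f_wrist.npz',(295,155,345,195),None,(305,200,335,240))
T=dict(np.load('pics/f_top.npz'));S=dict(np.load('pics/f_scene.npz'))
print(blobs(S['p'],(0,150,60),(6,255,255),(210,200,280,260)),blobs(T['p'],(0,150,60),(6,255,255),(340,230,400,280)))
E
```

```text
post side-fit [0.63019752 0.08910432] 7 top mean [0.63724193 0.09118324] 2 zmax 0.1498452581289513
disc [ 0.64575223 -0.03075586] 40 0.0003599213382472974
orange [0.6239864  0.12985449 0.107     ] blue None
c [ 0.6455 -0.0299] or 97.67 0.1612 post 97.33 0.12 delta 0.3400000000000034
c [ 0.64575223 -0.03075586] or 97.72 0.1621 post 97.39 0.1209 delta 0.3299999999999983
[(array([235.27678571, 225.92857143]), [229, 219, 13, 15, 112])] [(array([373.97368421, 251.12280702]), [368, 244, 14, 15, 114])]
```

```bash
python3 - <<'E'
from geo import *
W=dict(np.load('pics/f_wrist.npz'))
P=np.array([dpt(W,W['d'],u,v) for v in range(198,242) for u in range(300,340) if W['d'][v,u]>0])
P=P[np.hypot(P[:,0]-.6303,P[:,1]-.089)<.02]
S=P[(P[:,2]>.092)&(P[:,2]<.146)];T=P[P[:,2]>.1485]
q=least_squares(lambda q:np.hypot(S[:,0]-q[0],S[:,1]-q[1])-.008,[.63,.089],loss='soft_l1',f_scale=.001).x
for X in(q,T[:,:2].mean(0)): print(X,len(S),len(T),np.degrees(np.arctan2(X[1]-C0[1],X[0]-C0[0])),np.hypot(*(X-C0)))
W=dict(np.load('pics/f_top.npz'))
E
python3 - <<'E'
from bench import workorder
workorder.sign_off()
E
```

```text
[0.63015265 0.08912722] 170 212 97.34717101068581 0.12001258342740176
[0.63000711 0.08960873] 170 212 97.38652140137634 0.12050877706595732
the job is handed in; nothing more can be done
```

The turntable is unlocked, the black post stands in front of the orange flag, and I handed the job in at about 20 s of the 56 s allowed.

- **Plunger:** I pulled the knob out about 20 mm, twisted it about 67° clockwise (1.17 rad, notch 1.04–1.30) and lowered it into the notch. With the fingers off, the wrist camera showed the knob end 10.5 mm further out than at the start (11 mm expected) and the bar turned about 66°. After the platter was turned, I only checked the knob in the scene and top views, where it was still out; I did not measure it again.
- **Post:** I swung it about 35° clockwise and let go. With the gripper clear, the post measured 97.35° around the platter axis and the orange flag 97.7°. That is about 0.3°, or under 1 mm, off. The measured distances from the axis were 120 mm for the post and 161 mm for the flag, against the 120 and 162 given.
- **Contact:** The highest wrist force I read was about 18 N, when the pin seated in the notch. I saw no contact with the shade, and the other things on the bench look unmoved in the final picture.

**Disagreements:**
- **Failed first grasp:** The camera showed the fingertips about 24 mm further back than the reported tool position. The first grip therefore closed just above the knob without catching it, and I corrected both later grasps for that offset.
- **Platter axis:** My first estimates of the axis differed by about 5 mm. I used the circle fitted to the platter, because it matched the given radii for the post and the orange flag. The blue flag came out about 4 mm too far from it.

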